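# Turn the cheeses and put them on the ripening shelf

## Task

Pull the wire shelf all the way out of the rack, then put every cheese from the white board on it with its straw-orange face up, turning over those that lie white face up (the blue stand can hold one on its rim while you change your grip), each lying flat, wholly on the shelf and not touching another. Hold the cheeses by the rim only, never pressing a face with the fingers; then slide the loaded shelf fully home and leave everything else where it is.

Things in the scene. Friction and masses are not known exactly. Their poses are not given: they have to be found in the camera images.
- cheese_a: Soft cheese, a disc 62 mm across, 28 mm thick, about 90 g. Cream rim 24 mm tall; each face 54 mm across, 2 mm proud of the rim: one straw-orange with three dark bars, the other bloomed white with three grey spots. Origin at the disc's centre; z along its axis, out of the orange face. Starts flat on the white board, either face up. May be absent.
- cheese_b: Soft cheese, a disc 62 mm across, 28 mm thick, about 90 g. Cream rim 24 mm tall; each face 54 mm across, 2 mm proud of the rim: one straw-orange with three dark bars, the other bloomed white with three grey spots. Origin at the disc's centre; z along its axis, out of the orange face. Starts flat on the white board, either face up. May be absent.
- cheese_c: Soft cheese, a disc 62 mm across, 28 mm thick, about 90 g. Cream rim 24 mm tall; each face 54 mm across, 2 mm proud of the rim: one straw-orange with three dark bars, the other bloomed white with three grey spots. Origin at the disc's centre; z along its axis, out of the orange face. Starts flat on the white board, either face up. May be absent.
- cheese_d: Soft cheese, a disc 62 mm across, 28 mm thick, about 90 g. Cream rim 24 mm tall; each face 54 mm across, 2 mm proud of the rim: one straw-orange with three dark bars, the other bloomed white with three grey spots. Origin at the disc's centre; z along its axis, out of the orange face. Starts flat on the white board, either face up. May be absent.
- board: White plastic draining board, fixed, 270 x 270 mm and 6 mm thick, on the bench to the robot's right; the cheeses start on it in two rows of two, about 120 mm apart. Origin at the centre of its underside.
- stand: Blue turning stand, fixed, 60 (x) by 60 mm (y), 44 mm high, for one cheese on its rim. Two rods across it, 52 mm apart and 22 mm high, carry the rim so it cannot roll; two cheeks 40 mm long, 32.5 mm apart, flared at the top keep it upright. Slot along the stand's x: the disc's axis lies along its y, and its rim is free to be gripped at both ends, above the rods. Origin: centre of underside.
- stand_seat (a point): Where the centre of a cheese comes to lie when it stands on its rim in the turning stand: 41 mm above the bench, in the middle of the slot. Axes as the stand's.
- rack: Rack cell, fixed to the bench to the robot's left: steel side walls, clear roof (beginning 40 mm behind the front) and back, open towards the robot, about 190 mm deep, 370 mm wide, 106 mm high. The shelf slides out along its -x. Origin on the bench, 89 mm behind the front opening; x points into the rack, away from the robot.
- shelf (a joint): How far the wire shelf is pulled out, in m: 0 fully home in the rack, 0.19 fully out (at a stop). Friction about 2 N. It starts home or up to 40 mm out and stays where it is left.
- shelf_mid (a point): Centre of the wire shelf's top surface, 16 mm above the bench; moves with the shelf, axes as the rack's. The shelf is flat without lips, 150 mm deep (x) and 330 mm wide (y). The roof is 84 mm above it when it is home; pulled fully out the whole shelf stands clear of the roof.
- shelf_grip (a point): Grip point of the blue upright pull on the shelf's front edge: a post 22 mm wide (y), 16 mm deep (x), its top at 86 mm above the bench, this point 16 mm below the top on its axis and 105 mm in front of (-x of) shelf_mid. Pinch it from above across its width and slide the shelf.
- spray: Clear bottle with blue cap, 64 mm across, 170 mm tall. A bystander: leave it where it is. Origin at its underside (tools: within its length).
- jar: Glass jar, 70 mm across, 90 mm tall. A bystander: leave it where it is. Origin at its underside (tools: within its length).
- bowl: Steel bowl, 130 mm across, 60 mm tall. A bystander: leave it where it is. Origin at its underside (tools: within its length).
- brush: White-handled brush, 190 mm long, lying flat. A bystander: leave it where it is. Origin at its underside (tools: within its length).
- mould1: White open ring mould, 90 mm across, 60 mm tall. A bystander: leave it where it is. Origin at its underside (tools: within its length).
- mould2: White open ring mould, 90 mm across, 60 mm tall. A bystander: leave it where it is. Origin at its underside (tools: within its length).
- trier: Spatula 200 mm long, lying flat. A bystander: leave it where it is. Origin at its underside (tools: within its length).
Not all that is in view belongs to the job. Leave any red look-alike of the cheese_b alone.

How it is judged:
By the outcome, as a careful person would: the job done as asked, in the order asked, and still so for the second after the job is handed in, with the robot touching nothing.
Of cheese_a, cheese_b, cheese_c, cheese_d only 3 to 4 are there at a start; the rules pass over those that are not, and their reading is None.
At some moment in a run one of cheese_a, cheese_b, cheese_c, cheese_d may be knocked a few centimetres aside while the robot is not near it.
It also fails if it takes over 210 s, if anything falls off the work surface, if the arm or the gripper's body presses on something with over 40 N, if the wrist force passes 120 N, or if a joint passes its speed limit or range.

## Robot

A 6-joint arm with a two-finger parallel gripper is mounted at the origin on the work surface. World frame = base frame: x ahead of the robot, y to its left, z up, the work surface at z = 0. Lengths are in m, angles in rad, forces in N, time in s.
With the tool pointing down it reaches from about 0.225 to 0.875 m from the base axis. Payload 3.4 kg.
Tool frame: the origin (TCP) lies at the very end of the fingers, on their centre line; the grasp point (between the pads) lies 19 mm behind it; z points along the fingers, y is the line along which they close (so a half turn about z gives the same grasp; the last joint's range is limited). The gripper opens to 85 mm and grips with 20 to 120 N. Pads are 22 mm wide; open, the fingers measure 114 mm over their backs; the gripper's body (76 mm by 85 mm) begins 54 mm behind the grasp point. The pads swing forward as they close: fully open they stand 13 mm farther back than shut.
Start: joints at [1.071, 0.276, 1.505, -0, 1.361, -0.121], TCP at [0.213, 0.534, 0.231] pointing down, gripper open.
Joint ranges: [-2.89, 2.89], [-0.75, 2.08], [0.22, 2.7], [-1.18, 4.32], [0.11, 2.71], [-2.7, 2.7]. Speed limits (rad/s): [2.57, 2.57, 3.14, 3.14, 3.14, 3.14].

## Interface

Orientations are given as a unit quaternion [w, x, y, z].
In Python, from rig import manip, eyes gives the robot as it stands.
- The arm moves only by the tool servo_tool, never from a script. Its argument "series" is text: rows parted by semicolons, each of 7 numbers parted by spaces: the shift along the tool's x, y, z in m, then the turn, a rotation vector about the tool's x, y, z in degrees, then the closure, from 0 (fully open) to 1 (shut). In form: dx dy dz ax ay az fingers; .... A call has 1 to 5 rows; each row is the pose to reach, as a shift and turn from the pose commanded when the call began, along the tool's axes at that moment; what a row does not reach only later rows make up. A row lasts 1/10 s, in which the tool goes at most 50 mm and 8.59 degrees, less where a joint would pass 70% of its speed; a pose out of reach is approached as far as the arm can. A call with a gripper value outside its range is refused whole. The fingers move at their own pace and stop on an object; "squeeze" is the grip in N (left out, the last holds). Time passes only in rows, so rows that repeat a pose let the fingers close. It gives the time, the measured TCP pose, the force, the opening and the grip force at its end, in the units of the state.
- manip.get_state(): the state, without advancing time (a new reading comes with each control period).
- eyes.get_image(name): name is "scene" or "side" or "wrist"; returns the picture (480x640x3 uint8, red, green, blue); there is no depth.
- eyes.camera_info(name): a dict with "fx", "fy", "cx", "cy" (pixels), "eye" and "orientation" of the camera in the world. Camera axes: x right, y down, z forward; pixel columns grow to the right and rows downward; lengths in m; the calibration is good to about 2 mm. A picture is of the moment at which its call begins: read the wrist's pose just before it. camera_info takes no time and is no camera call; for the wrist camera it gives the pose at the moment of the call.
- manip.sign_off(): hands the job in; it is judged then, once.
The state is a dict: "clock": time; "qpos": joint angles; "qd": joint speeds; "effort": joint torques, N m; "position": TCP position; "ee_rot": TCP orientation; "contact_force": force on the tool from outside, world axes, zero at the start; "moment": the same for the moment, N m; "width": finger opening in m; "gripper_force": force on a finger pad.
Only numpy, scipy, OpenCV 4.12 (cv2) and the standard library are available. Lean on these libraries where they do the work, as an engineer would, in place of code of your own. Each camera call takes 0.05 s, during which the arm holds its last target. There are 200 camera calls.

## Working session

There is one attempt and no reset: what is moved stays moved. The work goes in short steps, Python scripts to look and compute and a tool call to move; the robot and the scene stay as the last step left them, time stands still between calls to the robot, and variables do not carry over. Pictures are saved under pics/ and viewed, at most 14 in all, crops included, and the job is handed in when it is done.

Besides the shell and the picture viewer there is one more tool, called after "Request:" as name(argument=value, ...) on one line, values as JSON. servo_tool: Moves the arm, as the interface text tells. Its arguments: {"type":"object","properties":{"series":{"type":"string"},"squeeze":{"type":"number"}},"required":["series"]}

```bash
ls; mkdir -p pics; python3 - <<'E'
from rig import manip, eyes
import cv2
s=manip.get_state(); print({k:(v if not hasattr(v,'round') else v) for k,v in s.items()})
for n in ("scene","side"):
    print(n,eyes.camera_info(n)); cv2.imwrite(f"pics/{n}0.png",eyes.get_image(n)[:,:,::-1])
print(eyes.camera_info("wrist"))
E
```

```text
pics
{'clock': 0.0, 'qpos': array([ 1.07099453e+00,  2.76580483e-01,  1.50611731e+00,  4.35200934e-06,
        1.36073126e+00, -1.21001866e-01]), 'qd': array([-0.00272202,  0.00108958,  0.00086631,  0.00157732, -0.00019002,
        0.00100769]), 'effort': array([ 8.79077306e-04, -4.16764426e+01, -2.45811385e+01,  2.52206910e-04,
        1.06239933e-02,  2.11664747e-05]), 'position': array([0.21238546, 0.53376454, 0.23045431]), 'ee_rot': array([-2.82483167e-04,  1.88269994e-01,  9.82116880e-01, -8.73672977e-04]), 'contact_force': array([ 0.54617223, -0.13357985, -0.6687758 ]), 'moment': array([-0.06362128, -0.00108574, -0.0534057 ]), 'gripper_force': 0.0, 'width': 0.08546805105129067}
scene {'fx': 541.8405963788197, 'fy': 541.8405963788197, 'cx': 317.2560305670329, 'cy': 238.17144362344487, 'eye': array([ 1.29607542, -0.57961312,  1.37936005]), 'orientation': array([-0.26050553,  0.8402889 ,  0.45548649, -0.13632126])}
side {'fx': 457.85238262150875, 'fy': 457.85238262150875, 'cx': 319.8888089930254, 'cy': 234.8065291665014, 'eye': array([ 0.51557353, -1.04637004,  0.86990273]), 'orientation': array([-0.4298019 ,  0.90249044, -0.02439898,  0.01363893])}
{'fx': 358.4293805918989, 'fy': 358.4293805918989, 'cx': 317.4232390780925, 'cy': 238.69935627221105, 'eye': array([0.14225423, 0.56135791, 0.3734717 ]), 'orientation': array([0.12230534, 0.81876358, 0.55490971, 0.08211465])}
```

View pics/scene0.png

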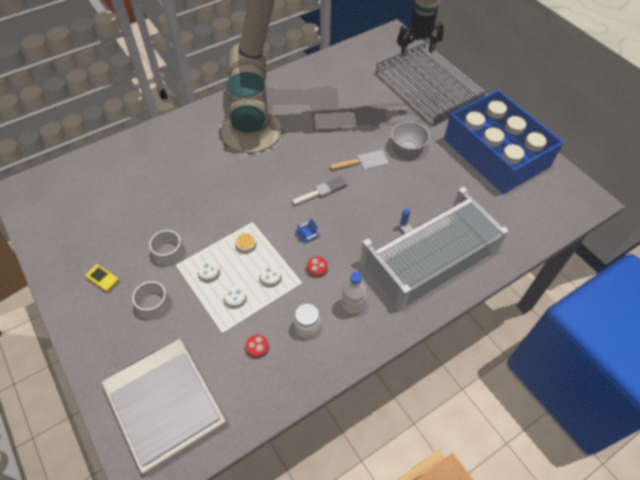

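View pics/side0.png

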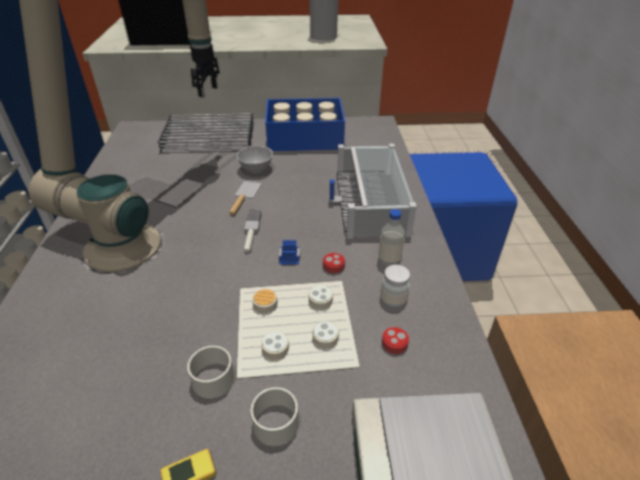

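Candidates for the cheeses: on the board, in the scene view, orange face up (245,243) and white face up (208,271), (236,298), (270,275). The look-alikes are red discs at (317,266) and (257,346), and the cream cheeses in the blue crate (500,130). I choose the four on the board, and will check them, the stand and the pull in an enlarged crop.

```bash
cat > h.py <<'E'
from rig import manip, eyes
import numpy as np, cv2
from scipy.spatial.transform import Rotation as R
def q2R(q): return R.from_quat(q,scalar_first=True)
def ray(cam,uv,z):
    c=cam if isinstance(cam,dict) else eyes.camera_info(cam)
    d=q2R(c['orientation']).apply([(uv[0]-c['cx'])/c['fx'],(uv[1]-c['cy'])/c['fy'],1]); e=np.array(c['eye'])
    return e+d*(z-e[2])/d[2]
def proj(cam,p):
    c=cam if isinstance(cam,dict) else eyes.camera_info(cam)
    v=q2R(c['orientation']).inv().apply(np.atleast_2d(p)-c['eye']); 
    return np.c_[c['fx']*v[:,0]/v[:,2]+c['cx'],c['fy']*v[:,1]/v[:,2]+c['cy']]
def crop(img,x0,y0,w,h,k,f):
    c=cv2.resize(img[y0:y0+h,x0:x0+w],None,fx=k,fy=k,interpolation=cv2.INTER_CUBIC)
    cv2.imwrite(f,c)
    return c
def down(yaw,lean=0):
    """tool pointing down with tool y (closing line) at azimuth yaw, then turned by lean (deg) about tool y"""
    y=np.array([np.cos(yaw),np.sin(yaw),0]); z=np.array([0,0,-1.]); x=np.cross(y,z)
    return R.from_matrix(np.c_[x,y,z])*R.from_rotvec([0,lean,0],degrees=True)
E
python3 - <<'E'
from h import *
s=cv2.imread('pics/scene0.png'); d=cv2.imread('pics/side0.png')
a=crop(s,350,180,200,150,2,'/tmp/a.png'); b=crop(s,170,210,200,150,2,'/tmp/b.png')
c=crop(d,310,130,130,97,400/130,'/tmp/c.png')[:300,:400]; e=crop(d,230,230,130,98,400/130,'/tmp/c.png')[:300,:400]
c=cv2.resize(c,(400,300)); e=cv2.resize(e,(400,300))
cv2.imwrite('pics/t1.png',np.vstack([np.hstack([a,b]),np.hstack([c,e])]))
for n,p,z in [('or',(245,241),.034),('w1',(208,269),.034),('w2',(236,296),.034),('w3',(270,273),.034),('stand',(307,228),.04),('pull',(406,210),.086),('bot',(356,277),.17),('jar',(307,313),.09),('red',(317,264),.03),('bowl',(409,131),.06),('brush',(320,190),.02),('trier',(360,160),.02)]:
    print(n,ray('scene',p,z).round(3))
E
```

```text
or [ 0.429 -0.256  0.034]
w1 [ 0.456 -0.393  0.034]
w2 [ 0.578 -0.367  0.034]
w3 [ 0.565 -0.25   0.034]
stand [ 0.493 -0.077  0.04 ]
pull [0.626 0.19  0.086]
bot [ 0.769 -0.104  0.17 ]
jar [ 0.753 -0.244  0.09 ]
red [ 0.611 -0.119  0.03 ]
bowl [0.353 0.425 0.06 ]
brush [0.377 0.046 0.02 ]
trier [0.342 0.231 0.02 ]
```

View pics/t1.png

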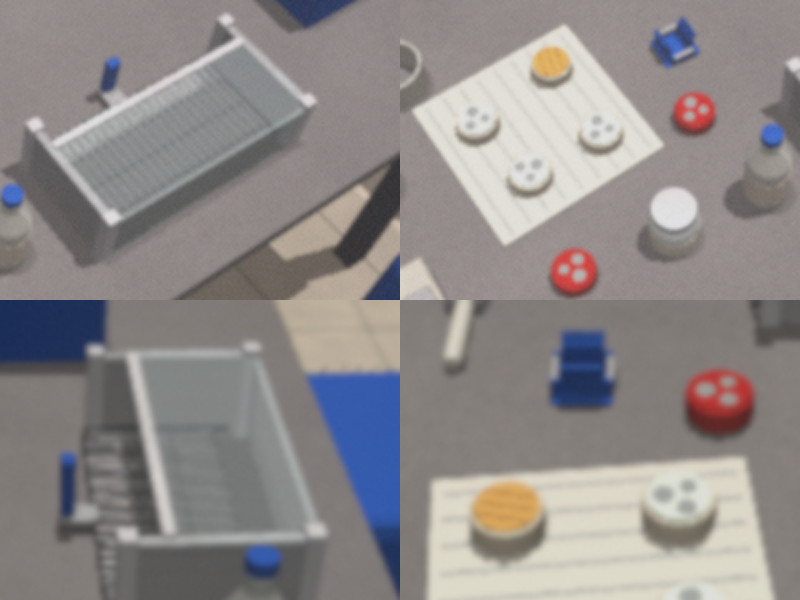

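The crops show four pale discs on the board: orange at scene (245,241) and white at (208,269), (236,296), (270,273). Two red discs are off the board. The stand's slot runs roughly along world x, with white rods at its left and right in the side view. The blue pull stands in front of the rack, its top near scene (406,210).

```bash
cat >> h.py <<'E'
def plan(wps,g):
    """wps: list of (pos,Rot); prints the tool-frame shift/turn of each leg from the one before (start: state)"""
    s=manip.get_state(); p=np.array(s['position']); r=q2R(s['ee_rot'])
    for (P,Q) in wps:
        P=np.array(P); d=r.inv().apply(P-p); a=(r.inv()*Q).as_rotvec(degrees=True)
        n=int(np.ceil(max(np.linalg.norm(d)/.25,np.linalg.norm(a)/42.)-.02)); n=max(n,1)
        for k in range(n):
            # split evenly: position straight, rotation slerp
            P0=p+(P-p)*k/n;P1=p+(P-p)*(k+1)/n
            r0=r*R.from_rotvec(a*k/n,degrees=True)
            dd=r0.inv().apply(P1-P0)
            print(' '.join(f'{v:.4f}' for v in dd),' '.join(f'{v:.1f}' for v in a/n),g, ' rows~%.1f'%max(np.linalg.norm(dd)/.05,np.linalg.norm(a/n)/8.59))
        p,r=P,Q
E
python3 - <<'E'
from h import *
P={k:ray('scene',v,.106) for k,v in dict(fr=(367.5,242.5),fl=(462.5,190),br=(406,289),bl=(504,230)).items()}
for k in P: print(k,P[k].round(3))
w=P['fl']-P['fr']; d=P['br']-P['fr']; yaw=np.arctan2(-w[0],w[1]); print(np.linalg.norm(w),np.degrees(yaw),np.degrees(np.arctan2(d[1],d[0])))
for yw in (1,-1):pass
plan([([.45,.30,.28],down(np.pi/2+yaw)),([.60,.19,.22],down(np.pi/2+yaw))],0)
E
```

```text
fr [0.668 0.014 0.106]
fl [0.67  0.37  0.106]
br [0.845 0.012 0.106]
bl [0.846 0.37  0.106]
0.3553807159638009 -0.3150231419556261 -0.6343772597058673
-0.1536 -0.0647 -0.0247 -0.0 -0.0 -10.7 0  rows~3.4
-0.1389 -0.0921 -0.0247 -0.0 -0.0 -10.7 0  rows~3.4
-0.1506 -0.1092 0.0600 0.0 0.0 0.0 0  rows~3.9
```

Request:
servo_tool(series="-0.154 -0.065 -0.025 0 0 -10.7 0;-0.154 -0.065 -0.025 0 0 -10.7 0;-0.154 -0.065 -0.025 0 0 -10.7 0;-0.154 -0.065 -0.025 0 0 -10.7 0", squeeze=60)

```text
clock: 0.5
position: [0.3341, 0.4143, 0.2566]
ee_rot: [0.001, 0.097, 0.995, -0.001]
contact_force: [0.1, 0.8, -0.5]
width: 0.0852
gripper_force: 0.0
```

Request:
servo_tool(series="-0.139 -0.092 -0.025 0 0 -10.7 0;-0.139 -0.092 -0.025 0 0 -10.7 0;-0.139 -0.092 -0.025 0 0 -10.7 0;-0.139 -0.092 -0.025 0 0 -10.7 0")

```text
clock: 0.9
position: [0.4533, 0.2972, 0.2815]
ee_rot: [0.001, 0.004, 1.0, -0.001]
contact_force: [-0.3, 0.8, 0.1]
width: 0.0857
gripper_force: 0.0
```

Request:
servo_tool(series="-0.150 -0.109 0.060 0 0 0 0;-0.150 -0.109 0.060 0 0 0 0;-0.150 -0.109 0.060 0 0 0 0;-0.150 -0.109 0.060 0 0 0 0;-0.150 -0.109 0.060 0 0 0 0")

```text
clock: 1.4
position: [0.603, 0.1861, 0.2175]
ee_rot: [-0.001, 0.005, 1.0, -0.002]
contact_force: [-0.6, -0.2, 0.1]
width: 0.0849
gripper_force: 0.0
```

```bash
python3 - <<'E'
from h import *
s=manip.get_state(); c=eyes.camera_info('wrist'); cv2.imwrite('pics/w1.png',eyes.get_image('wrist')[:,:,::-1])
import pickle; pickle.dump(c,open('w1.pkl','wb'))
print(s['clock'],s['position'].round(4),np.array(s['ee_rot']).round(4),s['qpos'].round(3)); print(c['eye'],q2R(c['orientation']).as_matrix().round(3))
E
```

```text
1.4 [0.603  0.1861 0.2175] [-0.0014  0.0051  1.     -0.0015] [ 0.191  0.37   1.399 -0.003  1.376 -1.37 ]
[0.52786737 0.18699605 0.36066643] [[ 0.011  0.957  0.289]
 [ 1.    -0.01  -0.005]
 [-0.002  0.289 -0.957]]
```

View pics/w1.png

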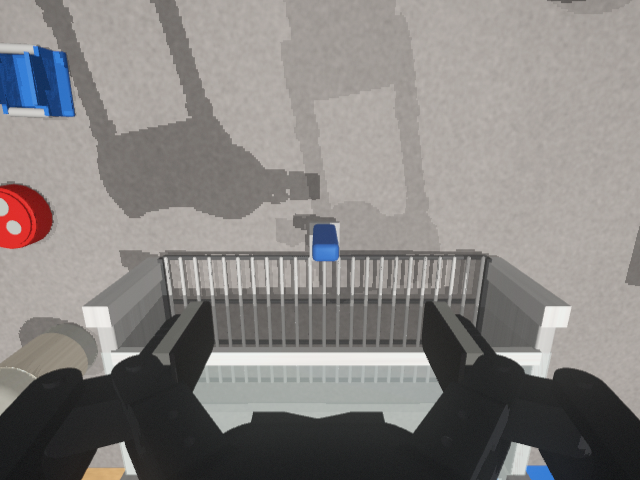

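The wrist view shows the blue pull's top face around (326,250), with the wire shelf and rack front behind it, square to the image. The stand is at the left edge (38,82) and a red disc at (18,215).

```bash
python3 - <<'E'
from h import *; import pickle
c=pickle.load(open('w1.pkl','rb'))
p=ray(c,(326,250),.086); print('pull',p,ray(c,(314,250),.086),ray(c,(339,250),.086))
l=ray(c,(87,316),.106);r=ray(c,(568,316),.106);print('rack',l,r,np.degrees(np.arctan2(r[0]-l[0],r[1]-l[1])))
a,b=ray(c,(162,256),.016),ray(c,(488,256),.016);print('shelf',a,b)
Q=down(np.pi/2)
plan([([p[0],p[1],.15],Q),([p[0],p[1],.052],Q)],0)
E
```

```text
pull [0.62043139 0.19226305 0.086     ] [0.62033044 0.1825655  0.086     ] [0.62054073 0.20276696 0.086     ]
rack [0.66706866 0.00160167 0.106     ] [0.67085319 0.38341137 0.106     ] 0.5679010906357558
shelf [0.64873732 0.02624214 0.016     ] [0.65218183 0.35850798 0.016     ]
-0.0197 0.0043 0.0686 -0.1 -0.2 -0.5 0  rows~1.4
0.0000 0.0000 0.0980 0.0 0.0 0.0 0  rows~2.0
```

Request:
servo_tool(series="-0.020 0.004 0.069 0 0 -0.5 0;-0.020 0.004 0.069 0 0 -0.5 0;-0.020 0.004 0.110 0 0 -0.5 0;-0.020 0.004 0.167 0 0 -0.5 0;-0.020 0.004 0.167 0 0 -0.5 0", squeeze=60)

```text
clock: 1.95
position: [0.6142, 0.1943, 0.049]
ee_rot: [-0.006, -0.002, 1.0, -0.001]
contact_force: [-1.3, -0.4, 0.4]
width: 0.0852
gripper_force: 0.0
```

Request:
servo_tool(series="0 0 0 0 0 0 0.9;0 0 0 0 0 0 0.9;0 0 0 0 0 0 0.9;0 0 0 0 0 0 0.9;0 0 0 0 0 0 0.9")

```text
clock: 2.45
position: [0.6215, 0.1917, 0.0572]
ee_rot: [0.002, -0.002, 1.0, -0.002]
contact_force: [-1.4, -7.4, 9.0]
width: 0.0213
gripper_force: 60.6
```

Request:
servo_tool(series="0.02 0 0 0 0 0 0.9;0.045 0 0 0 0 0 0.9;0.07 0 0 0 0 0 0.9;0.095 0 0 0 0 0 0.9;0.12 0 0 0 0 0 0.9")

```text
clock: 2.95
position: [0.5033, 0.1927, 0.0571]
ee_rot: [0.005, -0.002, 1.0, -0.0]
contact_force: [4.1, -4.5, 6.7]
width: 0.0211
gripper_force: 62.2
```

Request:
servo_tool(series="0.02 0 0 0 0 0 0.9;0.033 0 0 0 0 0 0.9;0.038 0 0 0 0 0 0.9;0.042 0 0 0 0 0 0.9;0.042 0 0 0 0 0 0.9")

```text
clock: 3.45
position: [0.4599, 0.193, 0.0571]
ee_rot: [0.003, -0.002, 1.0, -0.0]
contact_force: [-1.0, -3.0, 10.9]
width: 0.0208
gripper_force: 62.8
```

Request:
servo_tool(series="0.004 0 0 0 0 0 0.9;0.008 0 0 0 0 0 0.9;0.008 0 0 0 0 0 0.9")

```text
clock: 3.75
position: [0.4554, 0.1931, 0.0571]
ee_rot: [0.006, -0.002, 1.0, -0.0]
contact_force: [6.7, -3.9, 4.8]
width: 0.0211
gripper_force: 61.9
```

Request:
servo_tool(series="0.005 0 0 0 0 0 0.9;0.010 0 0 0 0 0 0.9;0.010 0 0 0 0 0 0.9")

```text
clock: 4.05
position: [0.4553, 0.1932, 0.0574]
ee_rot: [0.015, -0.003, 1.0, 0.0]
contact_force: [24.9, -8.0, -14.6]
width: 0.0209
gripper_force: 60.2
```

The shelf is at its stop, with the pull at x≈0.4555. Releasing and lifting.

Request:
servo_tool(series="-0.013 0 0 0 0 0 0.9;-0.013 0 0 0 0 0 0;-0.013 0 0 0 0 0 0;-0.013 0 0 0 0 0 0;-0.013 0 0 0 0 0 0", squeeze=30)

```text
clock: 4.55
position: [0.4522, 0.1937, 0.0543]
ee_rot: [-0.0, -0.002, 1.0, 0.0]
contact_force: [0.0, 0.5, -0.8]
width: 0.0776
gripper_force: 0.0
```

Request:
servo_tool(series="0 0 -0.05 0 0 0 0;0 0 -0.10 0 0 0 0;0 0 -0.15 0 0 0 0;0 0 -0.20 0 0 0 0;0 0 -0.20 0 0 0 0")

```text
clock: 5.05
position: [0.4566, 0.1949, 0.2615]
ee_rot: [0.007, -0.002, 1.0, 0.002]
contact_force: [0.5, 0.8, 0.1]
width: 0.0852
gripper_force: 0.0
```

```bash
python3 - <<'E'
from h import *
plan([([.49,-.25,.38],down(0))],0); s=manip.get_state(); print(s['position'],s['qpos'].round(3))
print(ray('scene',(165,238),.06),ray('scene',(150,290),.06))
E
```

```text
-0.0111 -0.1482 -0.0399 0.3 0.2 30.1 0  rows~3.5
-0.0838 -0.1229 -0.0394 0.3 0.2 30.1 0  rows~3.5
-0.1341 -0.0645 -0.0392 0.3 0.2 30.1 0  rows~3.5
[0.45655783 0.19493096 0.26151113] [ 0.263  0.132  1.62   0.     1.375 -1.312]
[ 0.30868483 -0.45439601  0.06      ] [ 0.4461049  -0.56106244  0.06      ]
```

Request:
servo_tool(series="-0.011 -0.148 -0.04 0 0 30.1 0;-0.011 -0.148 -0.04 0 0 30.1 0;-0.011 -0.148 -0.04 0 0 30.1 0;-0.011 -0.148 -0.04 0 0 30.1 0;-0.011 -0.148 -0.04 0 0 30.1 0")

```text
clock: 5.55
position: [0.4642, 0.0444, 0.2938]
ee_rot: [-0.0, 0.259, 0.966, 0.0]
contact_force: [-0.1, -0.4, 0.0]
width: 0.0852
gripper_force: 0.0
```

Request:
servo_tool(series="-0.084 -0.123 -0.04 0 0 30.1 0;-0.084 -0.123 -0.04 0 0 30.1 0;-0.084 -0.123 -0.04 0 0 30.1 0;-0.084 -0.123 -0.04 0 0 30.1 0;-0.084 -0.123 -0.04 0 0 30.1 0")

```text
clock: 6.05
position: [0.476, -0.103, 0.3334]
ee_rot: [-0.001, 0.5, 0.866, 0.0]
contact_force: [0.5, -0.7, 0.1]
width: 0.0852
gripper_force: 0.0
```

Request:
servo_tool(series="-0.134 -0.064 -0.04 0 0 30.1 0;-0.134 -0.064 -0.04 0 0 30.1 0;-0.134 -0.064 -0.04 0 0 30.1 0;-0.134 -0.064 -0.04 0 0 30.1 0;-0.134 -0.064 -0.04 0 0 30.1 0")

```text
clock: 6.55
position: [0.488, -0.2502, 0.373]
ee_rot: [-0.001, 0.707, 0.708, 0.0]
contact_force: [1.0, 1.0, 0.1]
width: 0.0853
gripper_force: 0.0
```

```bash
cat >> h.py <<'E'
import pickle
def snap(n):
    s=manip.get_state(); c=eyes.camera_info('wrist'); im=eyes.get_image('wrist')[:,:,::-1].copy(); cv2.imwrite(f'pics/{n}.png',im); pickle.dump(c,open(n+'.pkl','wb'))
    print(round(s['clock'],2),s['position'].round(4),np.array(s['ee_rot']).round(4),s['qpos'].round(3)); return im,c
E
python3 -c "
from h import *; snap('w2')"
```

```text
6.55 [ 0.488  -0.2502  0.373 ] [-1.300e-03  7.066e-01  7.076e-01  3.000e-04] [-6.010e-01  1.910e-01  1.278e+00  1.000e-03  1.675e+00 -6.030e-01]
```

View pics/w2.png

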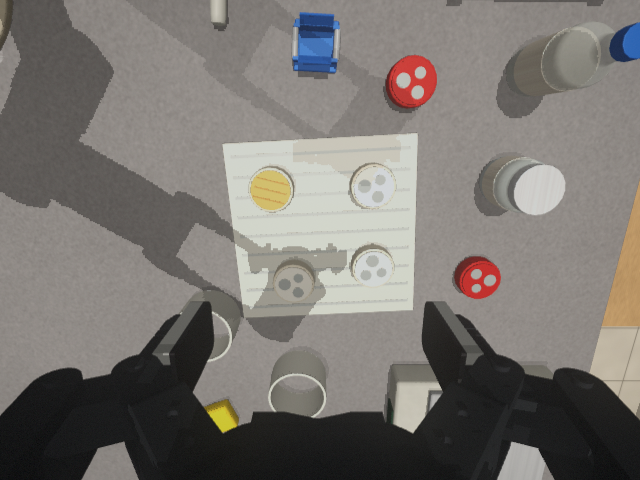

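The wrist view shows orange at (271,189) and white at (374,186), (373,266) and (294,283) (the last in shadow). The stand is at (316,43). The reds at (412,82) and (478,277) are off the board. I will enlarge the stand and cheeses to refine.

```bash
python3 - <<'E'
from h import *; import pickle
c=pickle.load(open('w2.pkl','rb')); im=cv2.imread('pics/w2.png')
a=crop(im,280,0,75,90,6.6666,'/tmp/a.png'); a=cv2.resize(a,(500,600))
b=crop(im,230,150,190,160,1.5789,'/tmp/b.png'); b=cv2.resize(b,(300,252))
v=np.zeros((600,800,3),np.uint8); v[:,:500]=a; v[:252,500:]=b; cv2.imwrite('pics/t2.png',v)
for n,p in dict(o=(271,189),w3=(374,186),w2=(373,266),w1=(294,283)).items(): print(n,ray(c,p,.034).round(4))
print([ray(c,p,.006).round(4) for p in [(223,144),(417,134),(413,310),(244,318)]])
E
```

```text
o [ 0.4235 -0.2521  0.034 ]
w3 [ 0.5622 -0.248   0.034 ]
w2 [ 0.5661 -0.3631  0.034 ]
w1 [ 0.452  -0.3898  0.034 ]
[array([ 0.3559, -0.1944,  0.006 ]), array([ 0.622 , -0.1811,  0.006 ]), array([ 0.6373, -0.4482,  0.006 ]), array([ 0.3691, -0.4629,  0.006 ])]
```

View pics/t2.png

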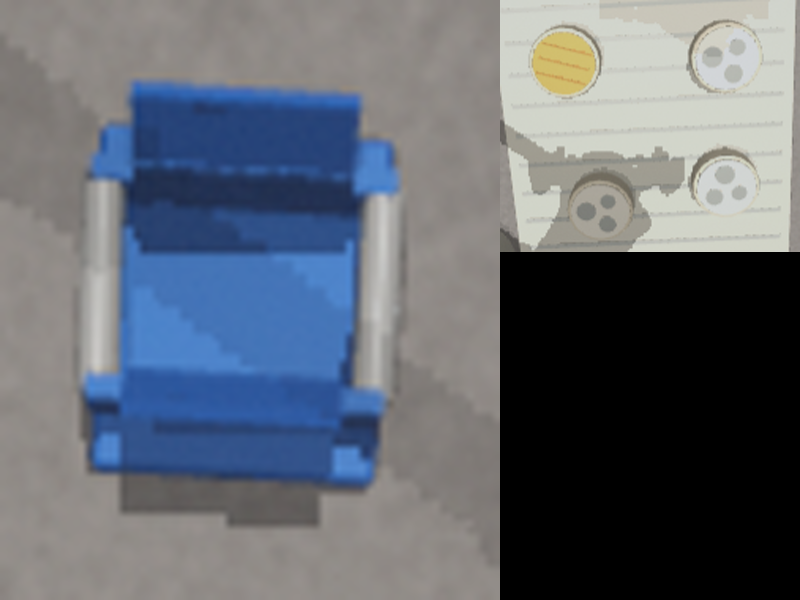

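```bash
python3 - <<'E'
from h import *; import pickle
c=pickle.load(open('w2.pkl','rb'))
f=lambda u,v,z: ray(c,(280+u/6.6667-.5,v/6.6667-.5),z)[:2]
a,b=f(132,85,.044),f(360,97,.044); d,e=f(122,371,.044),f(350,382,.044)
print(a,b,d,e,'mid',(a+b+d+e)/4,'yaw',np.degrees(np.arctan2(*(b-a)[::-1])),np.degrees(np.arctan2(*(e-d)[::-1])))
l1,l2,r1,r2=f(102,180,.022),f(98,372,.022),f(381,190,.022),f(372,390,.022)
print('rods',(l1+l2+r1+r2)/4,np.linalg.norm((r1+r2-l1-l2)/2),np.degrees(np.arctan2(*((r1+r2-l1-l2)/2)[::-1])),np.degrees(np.arctan2(*(l1-l2)[::-1]))-90,np.degrees(np.arctan2(*(r1-r2)[::-1]))-90)
E
```

```text
[ 0.46510864 -0.04574859] [ 0.50464496 -0.04758006] [ 0.46268723 -0.0905858 ] [ 0.5034614  -0.09236257] mid [ 0.48397556 -0.06906926] yaw -2.6522687491228063 -2.495141875605728
rods [ 0.48331945 -0.07202451] 0.05128003701695681 -2.6130021418100333 -2.3643959409771185 -1.985084472835453
```

```bash
cat >> h.py <<'E'
def tcp(c,Q,d=.0135,up=.001,back=0): return np.array(c)+Q.apply([0,0,d-back])+[0,0,up]
ST=np.array([.4836,-.071,.041]); SY=np.radians(-2.4)
E
python3 - <<'E'
from h import *
Q=down(-np.pi/2,45); c=[.5622,-.248,.020]
plan([(tcp(c,Q,back=.10),Q),(tcp(c,Q),Q)],0); print(tcp(c,Q,back=.1),tcp(c,Q))
E
```

```text
0.0001 0.0046 0.0970 -11.8 11.7 28.3 0  rows~3.8
-0.0214 -0.0103 0.0941 -11.8 11.7 28.3 0  rows~3.8
-0.0458 -0.0121 0.0847 -11.8 11.7 28.3 0  rows~3.8
-0.0000 0.0000 0.1000 0.0 0.0 0.0 0  rows~2.0
[ 0.50103526 -0.248       0.08216474] [ 0.57174594 -0.248       0.01145406]
```

Request:
servo_tool(series="0 0.0046 0.097 -11.8 11.7 28.3 0;0 0.0046 0.097 -11.8 11.7 28.3 0;0 0.0046 0.097 -11.8 11.7 28.3 0;0 0.0046 0.097 -11.8 11.7 28.3 0;0 0.0046 0.097 -11.8 11.7 28.3 0")

```text
clock: 7.1
position: [0.4906, -0.2483, 0.276]
ee_rot: [-0.001, 0.85, 0.506, 0.143]
contact_force: [0.0, 1.1, -0.2]
width: 0.0856
gripper_force: 0.0
```

Request:
servo_tool(series="-0.0214 -0.0103 0.0941 -11.8 11.7 28.3 0;-0.0214 -0.0103 0.0941 -11.8 11.7 28.3 0;-0.0214 -0.0103 0.0941 -11.8 11.7 28.3 0;-0.0214 -0.0103 0.0941 -11.8 11.7 28.3 0;-0.0214 -0.0103 0.0941 -11.8 11.7 28.3 0")

```text
clock: 7.6
position: [0.4956, -0.2477, 0.1791]
ee_rot: [-0.0, 0.925, 0.265, 0.274]
contact_force: [-0.7, 0.8, 0.2]
width: 0.0849
gripper_force: 0.0
```

Request:
servo_tool(series="-0.0458 -0.0121 0.0847 -11.8 11.7 28.3 0;-0.0458 -0.0121 0.0847 -11.8 11.7 28.3 0;-0.0458 -0.0121 0.0847 -11.8 11.7 28.3 0;-0.0458 -0.0121 0.0847 -11.8 11.7 28.3 0;-0.0458 -0.0121 0.0847 -11.8 11.7 28.3 0")

```text
clock: 8.1
position: [0.5015, -0.2481, 0.0823]
ee_rot: [0.001, 0.924, 0.0, 0.383]
contact_force: [0.2, -0.1, 0.6]
width: 0.0857
gripper_force: 0.0
```

```bash
python3 - <<'E'
from h import *
Q=down(-np.pi/2,45); c=[.5622,-.248,.020]
plan([(tcp(c,Q,back=.03),Q),(tcp(c,Q),Q)],0); print(manip.get_state()['qpos'].round(2))
im,k=snap('w3')
E
```

```text
-0.0005 -0.0001 0.0697 0.0 -0.1 0.1 0  rows~1.4
-0.0000 0.0000 0.0300 0.0 0.0 0.0 0  rows~0.6
[-1.    0.31  2.33  1.56  0.64 -0.82]
8.1 [ 0.5015 -0.2481  0.0823] [5.000e-04 9.237e-01 4.000e-04 3.832e-01] [-0.995  0.305  2.331  1.563  0.635 -0.819]
```

View pics/w3.png

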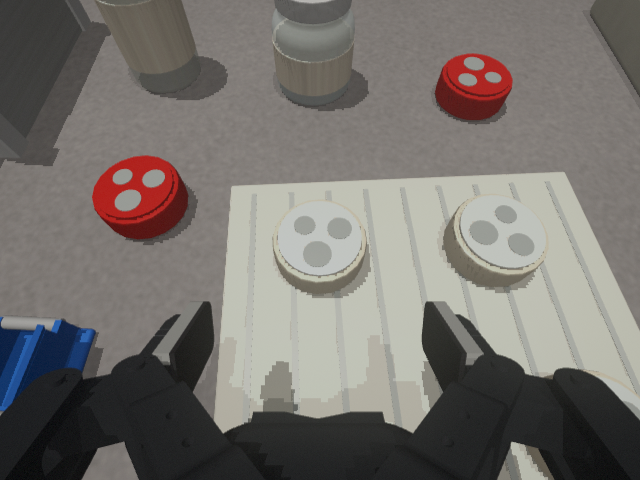

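The wrist view shows the white-up cheese centred at (320,245), square between the open fingers, with its neighbour at (498,238) clear of them. I will fit a quick arm model to check that the coming poses are within joint ranges while approaching.

Request:
servo_tool(series="0 0 0.05 0 0 0 0;0 0 0.07 0 0 0 0;0 0 0.085 0 0 0 0;0 0 0.10 0 0 0 0;0 0 0.10 0 0 0 0")

```text
clock: 8.65
position: [0.5753, -0.2506, 0.0128]
ee_rot: [0.002, 0.923, 0.003, 0.384]
contact_force: [0.5, 0.0, -0.0]
width: 0.0857
gripper_force: 0.0
```

Request:
servo_tool(series="0 0 0 0 0 0 0.6;0 0 0 0 0 0 0.6;0 0 0 0 0 0 0.6;0 0 0 0 0 0 0.6;0 0 0 0 0 0 0.6", squeeze=30)

```text
clock: 9.15
position: [0.5726, -0.2511, 0.014]
ee_rot: [0.002, 0.923, -0.0, 0.385]
contact_force: [-1.5, 0.6, 6.3]
width: 0.0607
gripper_force: 33.0
```

```bash
cat >> h.py <<'E'
import os
from scipy.optimize import least_squares
def fk(q,m):
    h,L2,L3,off,Lt,e=m
    rot=R.from_euler('z',q[0])*R.from_euler('y',q[1]+q[2])*R.from_euler('z',q[3])*R.from_euler('y',q[4])*R.from_euler('z',q[5]+np.pi/2)
    w=np.array([L2*np.sin(q[1])+L3*np.sin(q[1]+q[2])+e*np.cos(q[1]+q[2]),off,h+L2*np.cos(q[1])+L3*np.cos(q[1]+q[2])-e*np.sin(q[1]+q[2])])
    return R.from_euler('z',q[0]).apply(w)+rot.apply([0,0,Lt]),rot
LO=np.array([-2.89,-.75,.22,-1.18,.11,-2.7]);HI=np.array([2.89,2.08,2.7,4.32,2.71,2.7])
def ik(P,Q,q0):
    m=np.load('m.npy')
    def f(q):
        p,r=fk(q,m); return np.r_[(p-P)*5,(r.inv()*Q).as_rotvec()]
    s=least_squares(f,np.clip(q0,LO+.02,HI-.02),bounds=(LO,HI)); return s.x,np.abs(s.fun).max()
E
python3 - <<'E'
from h import *
s=manip.get_state(); print(s['position'].round(4),s['width'],s['gripper_force'])
D=[([1.071,.2766,1.5061,0,1.3607,-.121],[.2124,.5338,.2305],[-2.8e-4,.18827,.98212,-8.7e-4]),
([.191,.37,1.399,-.003,1.376,-1.37],[.603,.1861,.2175],[-.0014,.0051,1,-.0015]),
([.263,.132,1.62,0,1.375,-1.312],[.4566,.1949,.2615],[.007,-.002,1,.002]),
([-.601,.191,1.278,.001,1.675,-.603],[.488,-.2502,.373],[-.0013,.7066,.7076,0]),
([-.995,.305,2.331,1.563,.635,-.819],[.5015,-.2481,.0823],[5e-4,.9237,4e-4,.3832]),
(s['qpos'],s['position'],s['ee_rot'])]
def F(m):
    o=[]
    for q,p,r in D:
        a,b=fk(q,m); o+=list(a-p)
    return o
f=least_squares(F,[.2,.4,.4,.07,.3,0]); print(f.x.round(4),np.abs(f.fun).max())
print([(fk(q,f.x)[1].inv()*q2R(r)).magnitude().round(3) for q,p,r in D])
np.save('m.npy',f.x)
E
```

```text
[ 0.5726 -0.2511  0.014 ] 0.06072114424992488 32.975247502326965
[0.1371 0.6296 0.4212 0.0693 0.3646 0.0603] 0.00035149873988160607Traceback (most recent call last):
  File "<stdin>", line 15, in <module>
AttributeError: 'float' object has no attribute 'round'
```

```bash
python3 - <<'E'
from h import *
np.save('m.npy',[0.1371,0.6296,0.4212,0.0693,0.3646,0.0603]); m=np.load('m.npy')
s=manip.get_state(); print('rot err',(fk(s['qpos'],m)[1].inv()*q2R(s['ee_rot'])).magnitude())
q=s['qpos']; 
T=[('lift',[.50,-.25,.2],down(-np.pi/2,45)),('lift0',[.50,-.25,.25],down(-np.pi/2,0)),('y45',[.50,-.15,.25],down(-np.pi/4,-20)),('st-',ST+[0,0,.08],down(SY,-45)),('st-dn',ST,down(SY,-45)),('up0',ST+[0,0,.15],down(SY,0)),('st+',ST,down(SY,45)),
('sh0',[.56,.07,.1],down(0,-45)),('sh3',[.56,.31,.03],down(0,-45))]
for n,c,Q in T:
    q,e=ik(tcp(c,Q),Q,q); print(n,q.round(2),round(e,4))
E
```

```text
rot err 2.245468108933036e-16
lift [-0.98  0.1   2.16  1.11  0.72 -0.22] 0.0
lift0 [-0.59  0.25  1.53 -0.    1.36  0.98] 0.0
y45 [-0.23  0.3   1.5  -0.29  1.53  0.6 ] 0.0
st- [ 0.21  0.43  1.92 -0.83  1.19  0.74] 0.0
st-dn [ 0.21  0.56  1.99 -0.9   1.07  0.9 ] 0.0
up0 [-0.29  0.18  1.77  0.    1.19 -0.25] 0.0
st+ [-0.71  0.6   1.88  0.61  1.28 -1.04] 0.0
sh0 [ 0.41  0.59  1.66 -0.73  1.34  0.75] 0.0
sh3 [ 0.7   0.84  1.31 -0.57  1.57  0.87] 0.0
```

```bash
cat >> h.py <<'E'
def tc(c,Q,o,up=0): return np.array(c)+Q.apply(o)+[0,0,up]
E
python3 - <<'E'
from h import *
o=[.0031,0,.0116]; Qp=down(-np.pi/2,45); Qs=down(SY,-45)
plan([(tc([.5622,-.2511,.12],Qp,o),Qp),(tc([.50,-.16,.2],down(-np.pi/4,0),o),down(-np.pi/4,0)),(tc(ST+[0,0,.09],Qs,o),Qs),(tc(ST+[0,0,.03],Qs,o),Qs)],.6)
E
```

```text
0.0710 0.0004 -0.0704 0.2 -0.2 0.1 0.6  rows~2.0
0.0014 -0.0466 -0.0512 8.8 -21.3 -21.3 0.6  rows~3.7
0.0023 -0.0534 -0.0440 8.8 -21.3 -21.3 0.6  rows~3.7
0.0219 -0.0352 0.0339 -8.4 -21.4 -20.2 0.6  rows~3.6
0.0429 -0.0273 0.0168 -8.4 -21.4 -20.2 0.6  rows~3.6
0.0424 0.0000 0.0424 0.0 0.0 0.0 0.6  rows~1.2
```

Request:
servo_tool(series="0.036 0 -0.035 0 0 0 0.6;0.071 0 -0.070 0 0 0 0.6;0.071 0 -0.070 0 0 0 0.6")

```text
clock: 9.45
position: [0.5727, -0.2519, 0.1145]
ee_rot: [0.003, 0.923, -0.001, 0.384]
contact_force: [0.6, -0.6, -1.5]
width: 0.061
gripper_force: 33.7
```

Request:
servo_tool(series="0.0014 -0.0466 -0.0512 8.8 -21.3 -21.3 0.6;0.0014 -0.0466 -0.0512 8.8 -21.3 -21.3 0.6;0.0014 -0.0466 -0.0512 8.8 -21.3 -21.3 0.6;0.0014 -0.0466 -0.0512 8.8 -21.3 -21.3 0.6;0.0014 -0.0466 -0.0512 8.8 -21.3 -21.3 0.6")

```text
clock: 9.95
position: [0.5368, -0.2052, 0.1506]
ee_rot: [0.004, 0.96, 0.198, 0.198]
contact_force: [0.4, 0.0, -1.1]
width: 0.0612
gripper_force: 33.6
```

Request:
servo_tool(series="0.0023 -0.0534 -0.044 8.8 -21.3 -21.3 0.6;0.0023 -0.0534 -0.044 8.8 -21.3 -21.3 0.6;0.0023 -0.0534 -0.044 8.8 -21.3 -21.3 0.6;0.0023 -0.0534 -0.044 8.8 -21.3 -21.3 0.6;0.0023 -0.0534 -0.044 8.8 -21.3 -21.3 0.6")

```text
clock: 10.45
position: [0.5043, -0.1566, 0.1861]
ee_rot: [0.002, 0.924, 0.382, 0.001]
contact_force: [0.7, 0.1, -1.4]
width: 0.0606
gripper_force: 33.7
```

Request:
servo_tool(series="0.0219 -0.0352 0.0339 -8.4 -21.4 -20.2 0.6;0.0219 -0.0352 0.0339 -8.4 -21.4 -20.2 0.6;0.0219 -0.0352 0.0339 -8.4 -21.4 -20.2 0.6;0.0219 -0.0352 0.0339 -8.4 -21.4 -20.2 0.6;0.0219 -0.0352 0.0339 -8.4 -21.4 -20.2 0.6")

```text
clock: 10.95
position: [0.4917, -0.1153, 0.1508]
ee_rot: [0.138, 0.825, 0.529, -0.144]
contact_force: [0.7, -0.1, -0.5]
width: 0.0612
gripper_force: 33.8
```

Request:
servo_tool(series="0.0429 -0.0273 0.0168 -8.4 -21.4 -20.2 0.6;0.0429 -0.0273 0.0168 -8.4 -21.4 -20.2 0.6;0.0429 -0.0273 0.0168 -8.4 -21.4 -20.2 0.6;0.0429 -0.0273 0.0168 -8.4 -21.4 -20.2 0.6;0.0429 -0.0273 0.0168 -8.4 -21.4 -20.2 0.6")

```text
clock: 11.45
position: [0.4822, -0.0763, 0.1165]
ee_rot: [0.265, 0.668, 0.638, -0.277]
contact_force: [-0.6, 0.1, -1.2]
width: 0.0607
gripper_force: 33.8
```

```bash
python3 - <<'E'
from h import *
o=[.0031,0,.0116]; Qs=down(SY,-45)
plan([(tc(ST+[0,0,.035],Qs,o),Qs),(tc(ST+[0,0,.001],Qs,o),Qs)],.6)
s=manip.get_state(); print(s['position'],s['qpos'].round(2),s['width'])
im=eyes.get_image('side')[:,:,::-1]; a=crop(im,240,200,100,100,6,'/tmp/a.png')
im=eyes.get_image('scene')[:,:,::-1]; b=crop(im,275,190,66,100,6,'/tmp/a.png')
cv2.imwrite('pics/t3.png',np.hstack([a,b])[:600,:800])
E
```

```text
0.0356 0.0012 0.0364 -0.1 0.1 -0.1 0.6  rows~1.0
0.0240 0.0000 0.0240 0.0 0.0 0.0 0.6  rows~0.7
[ 0.48221538 -0.07634525  0.11654806] [ 0.22  0.43  1.91 -0.82  1.21  0.73] 0.06068258939268148
```

View pics/t3.png

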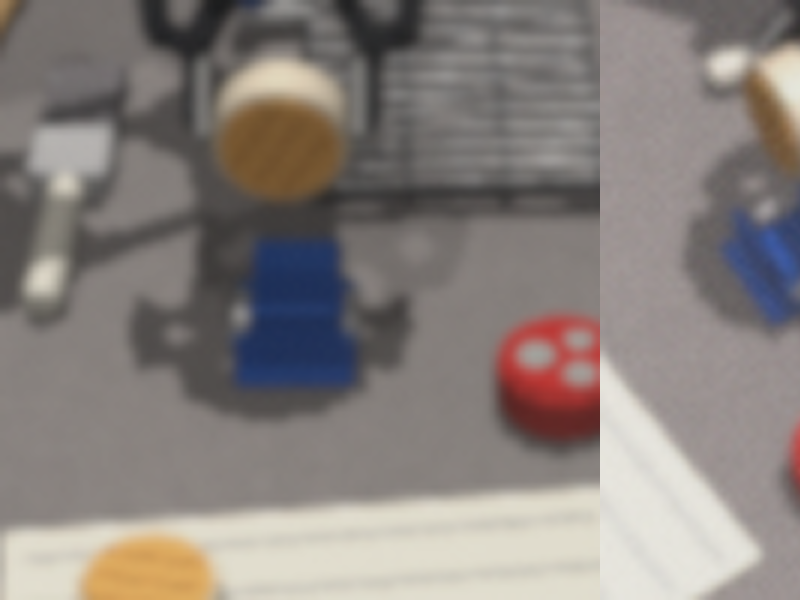

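The side crop shows the cheese upright, orange face towards the board (its centre ~ side (286,221)), above the stand at about side (289,252). I will check these pixels against the model.

```bash
python3 - <<'E'
from h import *
s=manip.get_state(); Q=q2R(s['ee_rot']); c=s['position']-Q.apply([.0031,0,.0116])
n=Q.apply([.7071,0,.7071]); print('axis',n)
a=np.array([0,-1,0])
print('center',c,'orange face px',proj('side',c+a*.014), 'base corners front',proj('side',[ST*[1,1,0]+[x,-.03,0] for x in(-.03,.03)]),'cheek top front',proj('side',[ST*[1,1,0]+[x,.02,.044] for x in(-.02,.02)]))
E
```

```text
axis [ 4.32624287e-03 -6.93345062e-04 -9.99980811e-01]
center [ 0.48400344 -0.07117747  0.12858414] orange face px [[286.67841915 224.10108203]] base corners front [[277.70327613 264.34882281]
 [299.20711836 263.59264916]] cheek top front [[280.69074015 240.66997382]
 [294.90505321 240.20342224]]
```

```bash
sed -i 's/ST=np.array(\[.4836/ST=np.array([.4860/' h.py; python3 - <<'E'
from h import *
o=[.0031,0,.0116]; Qs=down(SY,-45)
plan([(tc(ST+[0,0,.03],Qs,o),Qs),(tc(ST+[0,0,.001],Qs,o),Qs)],.6)
E
```

```text
0.0409 0.0017 0.0405 -0.0 0.0 -0.4 0.6  rows~1.2
0.0205 0.0000 0.0205 0.0 0.0 0.0 0.6  rows~0.6
```

Request:
servo_tool(series="0.02 0.0017 0.02 0 0 -0.4 0.6;0.041 0.0017 0.0405 0 0 -0.4 0.6;0.048 0.0017 0.048 0 0 -0.4 0.6;0.054 0.0017 0.054 0 0 -0.4 0.6;0.054 0.0017 0.054 0 0 -0.4 0.6")

```text
clock: 12.05
position: [0.4861, -0.0776, 0.042]
ee_rot: [0.265, 0.666, 0.64, -0.277]
contact_force: [-0.6, 0.4, -0.3]
width: 0.0607
gripper_force: 33.8
```

Request:
servo_tool(series="0.0035 0 0.0035 0 0 0 0.6;0.007 0 0.007 0 0 0 0.6;0.007 0 0.007 0 0 0 0.6")

```text
clock: 12.35
position: [0.4858, -0.0775, 0.0332]
ee_rot: [0.267, 0.665, 0.64, -0.278]
contact_force: [-1.0, -1.4, 3.6]
width: 0.0611
gripper_force: 33.9
```

Request:
servo_tool(series="0 0 0 0 0 0 0.6;0.001 0 0.001 0 0 0 0.6;0.001 0 0.001 0 0 0 0.6")

```text
clock: 12.65
position: [0.4857, -0.0777, 0.0329]
ee_rot: [0.267, 0.665, 0.639, -0.278]
contact_force: [-3.0, 1.7, 11.0]
width: 0.061
gripper_force: 34.7
```

```bash
python3 - <<'E'
from h import *
s=manip.get_state(); Q=q2R(s['ee_rot']); c=s['position']-Q.apply([.0031,0,.0116]); print(c,s['moment'],s['contact_force'])
im=eyes.get_image('side')[:,:,::-1]; a=crop(im,240,200,100,100,6,'/tmp/a.png')
cv2.imwrite('pics/t4.png',a)
print(proj('side',c+[0,-.014,0]),proj('side',c+[0,-.014,.027]))
E
```

```text
[ 0.48599411 -0.0716044   0.04328396] [-0.71526132  0.19402814 -0.34662153] [-2.97511532  1.72603928 10.98235536]
[[288.69996005 248.61377243]] [[288.31061635 241.10642968]]
```

View pics/t4.png

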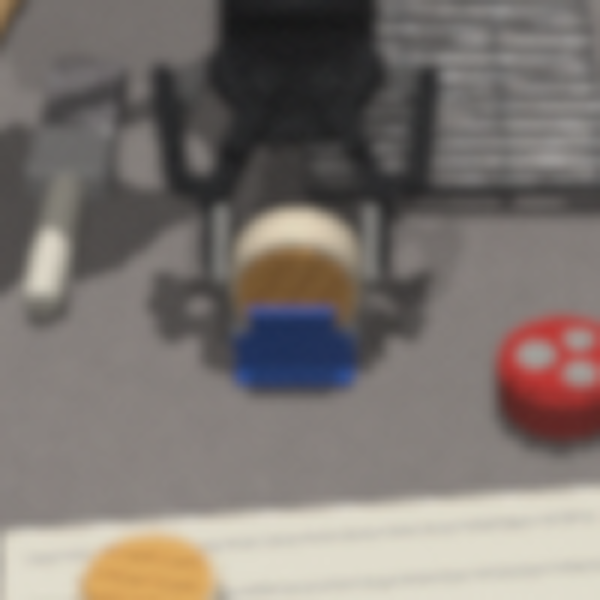

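It is seated in the slot: cheese upright at crop (297,260) between the cheeks, 11 N on the rods. Releasing, then changing side.

Request:
servo_tool(series="0 0 0 0 0 0 0;0 0 0 0 0 0 0;0 0 0 0 0 0 0;0 0 0 0 0 0 0")

```text
clock: 13.1
position: [0.4862, -0.0768, 0.0304]
ee_rot: [0.266, 0.665, 0.64, -0.277]
contact_force: [0.3, 0.1, 0.2]
width: 0.0854
gripper_force: 0.0
```

Request:
servo_tool(series="0 0 -0.03 0 0 0 0;0 0 -0.07 0 0 0 0;0 0 -0.1 0 0 0 0;0 0 -0.1 0 0 0 0")

```text
clock: 13.5
position: [0.4914, -0.0036, 0.1031]
ee_rot: [0.267, 0.666, 0.641, -0.274]
contact_force: [-0.4, -0.6, -0.4]
width: 0.0855
gripper_force: 0.0
```

```bash
python3 - <<'E'
from h import *
Q0=down(SY,0);Q=down(SY,45)
plan([(ST+[0,0,.13],Q0),(tcp(ST,Q,up=0,back=.10),Q),(tcp(ST,Q,up=0),Q)],0)
im=eyes.get_image('side')[:,:,::-1]; cv2.imwrite('pics/x.png',im)
E
```

```text
-0.0479 -0.0013 -0.0001 0.2 22.5 0.1 0  rows~2.6
-0.0442 -0.0013 -0.0184 0.2 22.5 0.1 0  rows~2.6
-0.0306 -0.0000 0.0344 0.0 22.5 0.0 0  rows~2.6
-0.0414 -0.0000 0.0201 0.0 22.5 0.0 0  rows~2.6
0.0000 0.0000 0.1000 0.0 0.0 0.0 0  rows~2.0
```

Request:
servo_tool(series="-0.048 -0.0013 0 0.2 22.5 0.1 0;-0.048 -0.0013 0 0.2 22.5 0.1 0;-0.048 -0.0013 0 0.2 22.5 0.1 0")

```text
clock: 13.85
position: [0.4863, -0.0411, 0.135]
ee_rot: [0.134, 0.708, 0.678, -0.142]
contact_force: [0.3, -0.3, -0.4]
width: 0.0855
gripper_force: 0.0
```

Request:
servo_tool(series="-0.044 -0.0013 -0.0184 0.2 22.5 0.1 0;-0.044 -0.0013 -0.0184 0.2 22.5 0.1 0;-0.044 -0.0013 -0.0184 0.2 22.5 0.1 0")

```text
clock: 14.15
position: [0.484, -0.0755, 0.1703]
ee_rot: [-0.001, 0.724, 0.69, -0.001]
contact_force: [0.2, 0.1, -1.4]
width: 0.085
gripper_force: 0.0
```

Request:
servo_tool(series="-0.0306 0 0.0344 0 22.5 0 0;-0.0306 0 0.0344 0 22.5 0 0;-0.0306 0 0.0344 0 22.5 0 0")

```text
clock: 14.45
position: [0.4805, -0.1064, 0.1328]
ee_rot: [-0.139, 0.711, 0.675, 0.139]
contact_force: [-0.7, 0.9, -0.7]
width: 0.0852
gripper_force: 0.0
```

Request:
servo_tool(series="-0.0414 0 0.0201 0 22.5 0 0;-0.0414 0 0.0201 0 22.5 0 0;-0.0414 0 0.0201 0 22.5 0 0;-0.0414 0 0.0201 0 22.5 0 0")

```text
clock: 14.85
position: [0.4788, -0.1369, 0.0967]
ee_rot: [-0.268, 0.671, 0.635, 0.274]
contact_force: [0.3, -0.2, -0.1]
width: 0.0854
gripper_force: 0.0
```

```bash
python3 - <<'E'
from h import *
Q=down(SY,45)
plan([(tcp(ST,Q,up=0),Q)],0); snap('w4')
E
```

```text
0.0073 0.0047 0.0997 -0.2 -0.1 -0.9 0  rows~2.0
14.85 [ 0.4788 -0.1369  0.0967] [-0.2685  0.6711  0.6345  0.2736] [-0.813  0.549  1.73   0.532  1.488 -0.977]
```

View pics/w4.png

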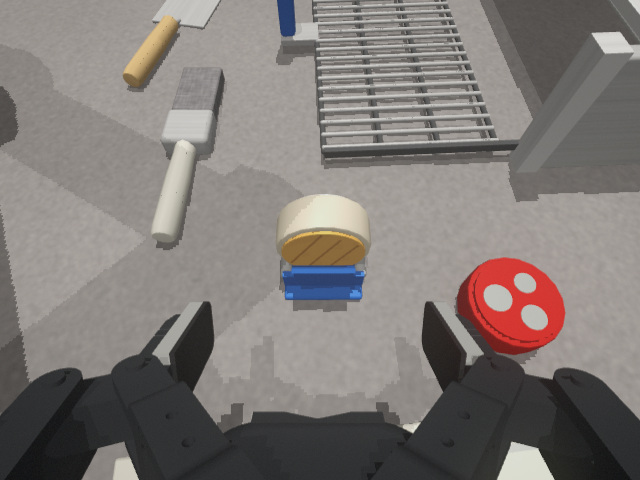

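The cheese stands upright in the stand at (323,235), centred between the fingers, with its orange face towards the camera. Approaching and gripping.

Request:
servo_tool(series="0.0073 0.0047 0.04 0 0 -0.9 0;0.0073 0.0047 0.075 0 0 -0.9 0;0.0073 0.0047 0.0997 0 0 -0.9 0;0.0073 0.0047 0.0997 0 0 -0.9 0")

```text
clock: 15.3
position: [0.4856, -0.0552, 0.0346]
ee_rot: [-0.266, 0.663, 0.644, 0.274]
contact_force: [-0.9, 0.1, 0.5]
width: 0.0856
gripper_force: 0.0
```

Request:
servo_tool(series="0 0 0 0 0 0 0.6;0 0 0 0 0 0 0.6;0 0 0 0 0 0 0.6;0 0 0 0 0 0 0.6;0 0 0 0 0 0 0.6", squeeze=30)

```text
clock: 15.8
position: [0.4853, -0.0592, 0.0368]
ee_rot: [-0.265, 0.663, 0.644, 0.275]
contact_force: [-7.3, -1.3, 4.4]
width: 0.0611
gripper_force: 31.2
```

```bash
python3 - <<'E'
from h import *
s=manip.get_state(); Q=q2R(s['ee_rot']); c=ST.copy(); c[0]=s['position'][0]-Q.apply([0,0,.0135])[0]
o=Q.inv().apply(s['position']-c); o[1]=0; print('o',o.round(4),s['width'])
Qr=down(SY,45); Qm=down(0,0); Qp=down(0,-45); T=np.array([.5605,.067,.030])
plan([(tc(ST+[0,0,.07],Qr,o),Qr),(tc([.52,0,.18],Qm,o),Qm),(tc(T+[0,0,.06],Qp,o),Qp),(tc(T,Qp,o),Qp)],.6)
E
```

```text
o [0.0054 0.     0.0114] 0.061123782021042336
0.0494 0.0013 -0.0496 -0.4 0.1 0.6 0.6  rows~1.4
0.0452 0.0154 0.0014 0.5 -22.5 -1.1 0.6  rows~2.6
0.0419 0.0162 -0.0160 0.5 -22.5 -1.1 0.6  rows~2.6
0.0287 0.0202 0.0452 0.0 -22.5 0.0 0.6  rows~2.6
0.0438 0.0202 0.0308 0.0 -22.5 0.0 0.6  rows~2.6
0.0424 0.0000 0.0424 0.0 0.0 0.0 0.6  rows~1.2
```

Request:
servo_tool(series="0.025 0.001 -0.025 0 0 0 0.6;0.049 0.0013 -0.05 -0.4 0.1 0.6 0.6;0.049 0.0013 -0.05 -0.4 0.1 0.6 0.6")

```text
clock: 16.1
position: [0.4915, -0.0622, 0.1091]
ee_rot: [-0.258, 0.668, 0.64, 0.278]
contact_force: [-0.1, -0.5, -1.9]
width: 0.0605
gripper_force: 33.4
```

Request:
servo_tool(series="0.0452 0.0154 0.0014 0.5 -22.5 -1.1 0.6;0.0452 0.0154 0.0014 0.5 -22.5 -1.1 0.6;0.0452 0.0154 0.0014 0.5 -22.5 -1.1 0.6")

```text
clock: 16.4
position: [0.5074, -0.0283, 0.138]
ee_rot: [-0.13, 0.702, 0.686, 0.141]
contact_force: [-0.5, 0.5, -1.8]
width: 0.0612
gripper_force: 33.3
```

Request:
servo_tool(series="0.0419 0.0162 -0.016 0.5 -22.5 -1.1 0.6;0.0419 0.0162 -0.016 0.5 -22.5 -1.1 0.6;0.0419 0.0162 -0.016 0.5 -22.5 -1.1 0.6")

```text
clock: 16.7
position: [0.5246, 0.0054, 0.17]
ee_rot: [0.005, 0.708, 0.706, 0.001]
contact_force: [0.5, 0.4, -1.8]
width: 0.0611
gripper_force: 33.3
```

Request:
servo_tool(series="0.0287 0.0202 0.0452 0 -22.5 0 0.6;0.0287 0.0202 0.0452 0 -22.5 0 0.6;0.0287 0.0202 0.0452 0 -22.5 0 0.6")

```text
clock: 17.0
position: [0.5435, 0.035, 0.1208]
ee_rot: [0.14, 0.694, 0.692, -0.139]
contact_force: [-1.0, -0.2, -1.0]
width: 0.0605
gripper_force: 33.4
```

Request:
servo_tool(series="0.0438 0.0202 0.0308 0 -22.5 0 0.6;0.0438 0.0202 0.0308 0 -22.5 0 0.6;0.0438 0.0202 0.0308 0 -22.5 0 0.6;0.0438 0.0202 0.0308 0 -22.5 0 0.6;0.0438 0.0202 0.0308 0 -22.5 0 0.6")

```text
clock: 17.5
position: [0.5639, 0.0618, 0.0763]
ee_rot: [0.27, 0.655, 0.652, -0.271]
contact_force: [0.1, 0.4, -0.3]
width: 0.0609
gripper_force: 33.4
```

```bash
python3 - <<'E'
from h import *
o=[.0054,0,.0114]; Qp=down(0,-45); T=np.array([.5605,.067,.030])
plan([(tc(T+[0,0,.005],Qp,o),Qp)],.6); s=manip.get_state(); print(s['width'],s['gripper_force'])
E
```

```text
0.0382 -0.0034 0.0369 -0.2 -0.0 -0.2 0.6  rows~1.1
0.060913039592193075 33.405277132987976
```

Lower to 5 mm above, then down in small steps until contact.

Request:
servo_tool(series="0.019 -0.0034 0.018 0 0 0 0.6;0.038 -0.0034 0.037 0 0 0 0.6;0.038 -0.0034 0.037 0 0 0 0.6")

```text
clock: 17.8
position: [0.559, 0.0605, 0.0225]
ee_rot: [0.269, 0.656, 0.651, -0.272]
contact_force: [-1.2, -0.0, -0.3]
width: 0.0609
gripper_force: 33.4
```

Request:
servo_tool(series="0.0015 0 0.0015 0 0 0 0.6;0.003 0 0.003 0 0 0 0.6;0.003 0 0.003 0 0 0 0.6")

```text
clock: 18.1
position: [0.561, 0.0621, 0.0204]
ee_rot: [0.271, 0.656, 0.651, -0.27]
contact_force: [-1.4, 0.1, -0.5]
width: 0.0611
gripper_force: 33.4
```

Request:
servo_tool(series="0.001 0 0.001 0 0 0 0.6;0.0015 0 0.0015 0 0 0 0.6;0.0015 0 0.0015 0 0 0 0.6")

```text
clock: 18.4
position: [0.561, 0.0621, 0.0197]
ee_rot: [0.272, 0.655, 0.651, -0.271]
contact_force: [-1.1, 1.8, 7.9]
width: 0.0608
gripper_force: 33.8
```

Request:
servo_tool(series="0.001 0 0.001 0 0 0 0.6;0.0012 0 0.0012 0 0 0 0.6;0.0012 0 0.0012 0 0 0 0.6")

```text
clock: 18.7
position: [0.5611, 0.062, 0.0196]
ee_rot: [0.273, 0.654, 0.65, -0.272]
contact_force: [-0.7, 5.8, 15.6]
width: 0.0611
gripper_force: 34.1
```

Request:
servo_tool(series="-0.001 0 -0.001 0 0 0 0;-0.001 0 -0.001 0 0 0 0;-0.001 0 -0.001 0 0 0 0;-0.001 0 -0.001 0 0 0 0")

```text
clock: 19.1
position: [0.5602, 0.0622, 0.0164]
ee_rot: [0.271, 0.655, 0.651, -0.271]
contact_force: [-1.4, -0.1, 0.2]
width: 0.0852
gripper_force: 0.0
```

Request:
servo_tool(series="0 0 -0.03 0 0 0 0;0 0 -0.07 0 0 0 0;0 0 -0.11 0 0 0 0;0 0 -0.11 0 0 0 0")

```text
clock: 19.5
position: [0.5632, 0.1439, 0.0972]
ee_rot: [0.272, 0.655, 0.652, -0.267]
contact_force: [0.2, 0.1, 0.3]
width: 0.0853
gripper_force: 0.0
```

```bash
cat >> h.py <<'E'
def track(pts):
    """shift of each cheese since the first pictures, by template match"""
    for n in ('scene','side'):
        im=eyes.get_image(n)[:,:,::-1]; t0=cv2.imread(f'pics/{n}0.png')
        for k,p in pts.items():
            u,v=proj(n,p)[0].round().astype(int); t=t0[v-12:v+13,u-16:u+17]; w=im[v-28:v+29,u-32:u+33]
            m=cv2.matchTemplate(w.copy(),t,cv2.TM_CCOEFF_NORMED); _,sc,_,l=cv2.minMaxLoc(m); print(n,k,'shift',l[0]-16,l[1]-16,round(sc,2))
PT=dict(o=[.4235,-.2521,.034],w2=[.5661,-.3631,.034],w1=[.452,-.3898,.034])
E
python3 - <<'E'
from h import *
track(PT)
c=[.5661,-.3631,.020]
Qp=down(-np.pi/2,45); Qm=down(-np.pi/4,0)
plan([([.51,-.05,.22],down(SY,0)),([.50,-.2,.22],Qm),(tcp(c,Qp,back=.10),Qp)],0)
E
```

```text
scene o shift 0 0 1.0
scene w2 shift 0 0 1.0
scene w1 shift 0 0 1.0
side o shift 0 0 1.0
side w2 shift 0 0 1.0
side w1 shift 0 0 1.0
-0.1119 -0.0248 0.0231 0.5 22.5 1.0 0  rows~2.6
-0.1127 -0.0228 -0.0214 0.5 22.5 1.0 0  rows~2.6
-0.1503 -0.0037 0.0000 0.0 0.0 42.6 0  rows~5.0
-0.0559 0.0594 0.0689 -8.8 21.3 21.3 0  rows~3.7
-0.0553 0.0706 0.0580 -8.8 21.3 21.3 0  rows~3.7
```

Request:
servo_tool(series="-0.112 -0.025 0.023 0.5 22.5 1 0;-0.112 -0.025 0.023 0.5 22.5 1 0;-0.112 -0.025 0.023 0.5 22.5 1 0")

```text
clock: 19.9
position: [0.5336, 0.0408, 0.1578]
ee_rot: [0.137, 0.703, 0.684, -0.139]
contact_force: [0.6, 0.0, -0.7]
width: 0.0852
gripper_force: 0.0
```

Request:
servo_tool(series="-0.113 -0.023 -0.0214 0.5 22.5 1 0;-0.113 -0.023 -0.0214 0.5 22.5 1 0;-0.113 -0.023 -0.0214 0.5 22.5 1 0")

```text
clock: 20.2
position: [0.5082, -0.0545, 0.222]
ee_rot: [-0.0, 0.723, 0.69, 0.001]
contact_force: [0.2, -0.3, -0.5]
width: 0.0852
gripper_force: 0.0
```

Request:
servo_tool(series="-0.15 -0.0037 0 0 0 42.6 0;-0.15 -0.0037 0 0 0 42.6 0;-0.15 -0.0037 0 0 0 42.6 0;-0.15 -0.0037 0 0 0 42.6 0;-0.15 -0.0037 0 0 0 42.6 0")

```text
clock: 20.7
position: [0.497, -0.2028, 0.2182]
ee_rot: [-0.002, 0.926, 0.377, -0.003]
contact_force: [0.2, -0.3, -0.3]
width: 0.0851
gripper_force: 0.0
```

Request:
servo_tool(series="-0.056 0.0594 0.0689 -8.8 21.3 21.3 0;-0.056 0.0594 0.0689 -8.8 21.3 21.3 0;-0.056 0.0594 0.0689 -8.8 21.3 21.3 0;-0.056 0.0594 0.0689 -8.8 21.3 21.3 0")

```text
clock: 21.1
position: [0.4979, -0.2827, 0.1476]
ee_rot: [-0.002, 0.961, 0.194, 0.197]
contact_force: [-0.3, 0.7, 0.4]
width: 0.0853
gripper_force: 0.0
```

Request:
servo_tool(series="-0.0553 0.0706 0.058 -8.8 21.3 21.3 0;-0.0553 0.0706 0.058 -8.8 21.3 21.3 0;-0.0553 0.0706 0.058 -8.8 21.3 21.3 0;-0.0553 0.0706 0.058 -8.8 21.3 21.3 0;-0.0553 0.0706 0.058 -8.8 21.3 21.3 0")

```text
clock: 21.6
position: [0.4996, -0.3611, 0.0782]
ee_rot: [-0.004, 0.925, -0.005, 0.379]
contact_force: [-0.8, 1.0, -1.2]
width: 0.0851
gripper_force: 0.0
```

```bash
python3 - <<'E'
from h import *
track(PT); im,k=snap('w5')
c=[.5661,-.3631,.020]; Qp=down(-np.pi/2,45)
plan([(tcp(c,Qp,d=.0135,up=.0025),Qp)],0)
u,v=proj(k,[.5661,-.3631,.034])[0]; print(u,v)
cv2.circle(im,(int(u),int(v)),3,(0,0,255),-1)
sc=eyes.get_image('scene')[:,:,::-1]; a=cv2.resize(sc[170:320,340:540],(400,300)); cv2.imwrite('pics/t5.png',np.vstack([cv2.resize(im,(400,300)),a]))
E
```

```text
scene o shift -1 0 0.54
scene w2 shift 0 0 1.0
scene w1 shift 10 -12 0.12
side o shift 2 16 0.44
side w2 shift 0 0 1.0
side w1 shift -8 6 0.23
21.7 [ 0.5024 -0.3629  0.0815] [-1.000e-03  9.250e-01 -5.000e-04  3.801e-01] [-1.134  0.39   2.135  1.311  0.721 -0.649]
0.0022 -0.0004 0.1003 -0.0 0.2 0.1 0  rows~2.0
317.5586537066058 230.02557225977114
```

View pics/t5.png

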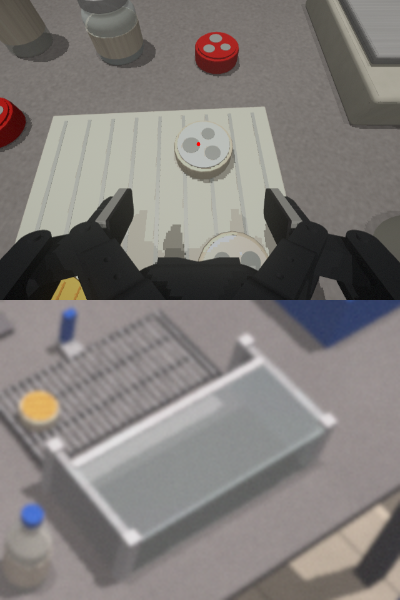

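The shelf cheese lies orange face up at tile (40,407). In the wrist half the next cheese is centred near (325,236), against the predicted (318,230), so I will refine from this.

```bash
python3 - <<'E'
from h import *
k=pickle.load(open('w5.pkl','rb')); im=cv2.imread('pics/w5.png')
hsv=cv2.cvtColor(im,cv2.COLOR_BGR2HSV); m=((hsv[...,1]<14)&(hsv[...,2]>190)).astype(np.uint8); m[:150]=0;m[300:]=0;m[:,:240]=0;m[:,410:]=0
n,l,st,ce=cv2.connectedComponentsWithStats(cv2.morphologyEx(m,cv2.MORPH_CLOSE,np.ones((25,25))))
for i in range(1,n):
    if st[i][4]>300: print(st[i],ce[i])
for p in [(325,236),(324,233)]: print(ray(k,p,.034))
k3=pickle.load(open('w3.pkl','rb')); print('w3 check',ray(k3,(320,241),.034))
E
```

```text
[ 0.561735  -0.3678377  0.034    ]
[ 0.56391238 -0.36722109  0.034     ]
w3 check [ 0.55822389 -0.24997349  0.034     ]
```

```bash
python3 - <<'E'
from h import *
c=[.564,-.367,.020]; Qp=down(-np.pi/2,45)
plan([(tcp(c,Qp,up=.0025),Qp)],0)
E
```

```text
-0.0005 0.0031 0.0989 0.0 0.2 0.2 0  rows~2.0
```

Request:
servo_tool(series="0 0.003 0.045 0 0 0 0;0 0.003 0.08 0 0 0 0;0 0.003 0.099 0 0 0 0;0 0.003 0.099 0 0 0 0")

```text
clock: 22.2
position: [0.576, -0.3656, 0.0121]
ee_rot: [-0.0, 0.924, 0.002, 0.381]
contact_force: [-0.3, 0.2, -1.4]
width: 0.0853
gripper_force: 0.0
```

Request:
servo_tool(series="0 0 0 0 0 0 0.6;0 0 0 0 0 0 0.6;0 0 0 0 0 0 0.6;0 0 0 0 0 0 0.6;0 0 0 0 0 0 0.6", squeeze=30)

```text
clock: 22.7
position: [0.5738, -0.3671, 0.0144]
ee_rot: [0.001, 0.924, -0.0, 0.383]
contact_force: [-3.2, 1.4, 6.9]
width: 0.0609
gripper_force: 33.2
```

```bash
python3 - <<'E'
from h import *
s=manip.get_state(); Q=q2R(s['ee_rot']); o=Q.inv().apply(s['position']-[.564,s['position'][1],.020]); print(o,s['width'],s['position'])
o[1]=0
Qp=down(-np.pi/2,45); Qs=down(SY,-45); Qm=down(-np.pi/4,0); c=np.array([.564,s['position'][1],.02])
plan([(tc(c+[0,0,.12],Qp,o),Qp),(tc([.50,-.18,.2],Qm,o),Qm),(tc(ST+[0,0,.06],Qs,o),Qs)],.6)
E
```

```text
[ 2.98449438e-03 -1.66050471e-05  1.08774411e-02] 0.06091477860608639 [ 0.57380205 -0.36708554  0.01441915]
0.0849 0.0002 -0.0848 0.1 -0.0 0.0 0.6  rows~2.4
-0.0060 -0.0946 -0.0447 8.8 -21.3 -21.3 0.6  rows~3.7
0.0163 -0.0986 -0.0314 8.8 -21.3 -21.3 0.6  rows~3.7
0.0300 -0.0416 0.0490 -8.4 -21.4 -20.2 0.6  rows~3.6
0.0577 -0.0314 0.0267 -8.4 -21.4 -20.2 0.6  rows~3.6
```

Request:
servo_tool(series="0.035 0 -0.035 0 0 0 0.6;0.07 0 -0.07 0 0 0 0.6;0.085 0 -0.085 0 0 0 0.6;0.085 0 -0.085 0 0 0 0.6")

```text
clock: 23.1
position: [0.5747, -0.3686, 0.1376]
ee_rot: [0.004, 0.924, 0.001, 0.384]
contact_force: [-0.5, -0.6, -0.6]
width: 0.0605
gripper_force: 33.5
```

Request:
servo_tool(series="-0.006 -0.0946 -0.0447 8.8 -21.3 -21.3 0.6;-0.006 -0.0946 -0.0447 8.8 -21.3 -21.3 0.6;-0.006 -0.0946 -0.0447 8.8 -21.3 -21.3 0.6;-0.006 -0.0946 -0.0447 8.8 -21.3 -21.3 0.6")

```text
clock: 23.5
position: [0.5366, -0.2702, 0.1604]
ee_rot: [0.0, 0.96, 0.201, 0.195]
contact_force: [1.9, 0.3, -0.7]
width: 0.0606
gripper_force: 33.5
```

Request:
servo_tool(series="0.0163 -0.0986 -0.0314 8.8 -21.3 -21.3 0.6;0.0163 -0.0986 -0.0314 8.8 -21.3 -21.3 0.6;0.0163 -0.0986 -0.0314 8.8 -21.3 -21.3 0.6;0.0163 -0.0986 -0.0314 8.8 -21.3 -21.3 0.6")

```text
clock: 23.9
position: [0.5023, -0.1756, 0.1875]
ee_rot: [-0.0, 0.923, 0.385, -0.003]
contact_force: [0.3, 0.1, -1.0]
width: 0.0604
gripper_force: 33.5
```

Request:
servo_tool(series="0.03 -0.0416 0.049 -8.4 -21.4 -20.2 0.6;0.03 -0.0416 0.049 -8.4 -21.4 -20.2 0.6;0.03 -0.0416 0.049 -8.4 -21.4 -20.2 0.6;0.03 -0.0416 0.049 -8.4 -21.4 -20.2 0.6")

```text
clock: 24.3
position: [0.4929, -0.1248, 0.1361]
ee_rot: [0.137, 0.822, 0.533, -0.146]
contact_force: [0.1, -0.6, -1.1]
width: 0.0606
gripper_force: 33.5
```

Request:
servo_tool(series="0.0577 -0.0314 0.0267 -8.4 -21.4 -20.2 0.6;0.0577 -0.0314 0.0267 -8.4 -21.4 -20.2 0.6;0.0577 -0.0314 0.0267 -8.4 -21.4 -20.2 0.6;0.0577 -0.0314 0.0267 -8.4 -21.4 -20.2 0.6;0.0577 -0.0314 0.0267 -8.4 -21.4 -20.2 0.6")

```text
clock: 24.8
position: [0.4838, -0.0748, 0.0866]
ee_rot: [0.263, 0.664, 0.642, -0.279]
contact_force: [1.4, 1.1, -1.2]
width: 0.0607
gripper_force: 33.5
```

```bash
python3 - <<'E'
from h import *
o=[.003,0,.0109]; Qs=down(SY,-45); s=manip.get_state(); print(s['position'],s['width'])
plan([(tc(ST+[0,0,.002],Qs,o),Qs)],.6)
E
```

```text
[ 0.48376041 -0.07481747  0.08661189] 0.060749897627936984
0.0366 0.0025 0.0389 -0.2 0.1 0.5 0.6  rows~1.1
```

Request:
servo_tool(series="0.015 0.0025 0.017 0 0 0.5 0.6;0.028 0.0025 0.030 0 0 0.5 0.6;0.034 0.0025 0.036 0 0 0.5 0.6;0.0366 0.0025 0.0389 0 0 0.5 0.6;0.0366 0.0025 0.0389 0 0 0.5 0.6")

```text
clock: 25.3
position: [0.4866, -0.0795, 0.0379]
ee_rot: [0.266, 0.67, 0.635, -0.278]
contact_force: [-3.8, 0.7, 5.9]
width: 0.0608
gripper_force: 34.0
```

Request:
servo_tool(series="0 0 0 0 0 0 0.6;0 0 0 0 0 0 0.6")

```text
clock: 25.5
position: [0.4867, -0.0795, 0.0379]
ee_rot: [0.266, 0.67, 0.635, -0.277]
contact_force: [-3.7, 0.7, 4.5]
width: 0.0609
gripper_force: 33.9
```

```bash
python3 - <<'E'
from h import *
o=[.003,0,.0109]; Qs=down(SY,-45); S=ST+[0,.0005,0]
plan([(tc(S+[0,0,.011],Qs,o),Qs),(tc(S+[0,0,.001],Qs,o),Qs)],.6)
E
```

```text
-0.0006 -0.0011 -0.0054 -0.2 0.2 -0.6 0.6  rows~0.1
0.0071 0.0000 0.0071 0.0 0.0 0.0 0.6  rows~0.2
```

Request:
servo_tool(series="-0.004 -0.001 -0.0087 0 0 -0.6 0.6;-0.004 -0.001 -0.0087 0 0 -0.6 0.6;-0.004 -0.001 -0.0087 0 0 -0.6 0.6")

```text
clock: 25.8
position: [0.4872, -0.0758, 0.0465]
ee_rot: [0.265, 0.666, 0.639, -0.278]
contact_force: [-2.1, -5.4, 1.4]
width: 0.0607
gripper_force: 35.2
```

```bash
python3 - <<'E'
from h import *
o=[.003,0,.0109]; Qs=down(SY,-45); S=ST+[0,.0005,0]; s=manip.get_state(); print(s['contact_force'],s['position'])
plan([(tc(S+[0,0,.001],Qs,o),Qs)],.6)
E
```

```text
[-2.08470287 -5.42683544  1.3771939 ] [ 0.48724248 -0.07575708  0.0465479 ]
0.0099 -0.0014 0.0104 -0.1 0.2 0.1 0.6  rows~0.3
```

```bash
python3 - <<'E'
from h import *
im=eyes.get_image('side')[:,:,::-1]; a=crop(im,255,210,66,100,6,'/tmp/a.png')
im=eyes.get_image('scene')[:,:,::-1]; b=crop(im,275,190,66,100,6,'/tmp/a.png')
cv2.imwrite('pics/t6.png',np.hstack([a,b])[:600,:800])
s=manip.get_state(); Q=q2R(s['ee_rot']); c=s['position']-Q.apply([.003,0,.0109]); print(c)
print('side top rim front/back',proj('side',[c+[0,-.012,.031],c+[0,.012,.031]]),'scene',proj('scene',[c+[0,-.012,.031],c+[0,.012,.031]]))
E
```

```text
[ 0.48758797 -0.07009762  0.056138  ]
side top rim front/back [[288.64943752 235.4777383 ]
 [288.62430559 229.97064159]] scene [[304.60259081 218.28200429]
 [311.42063981 214.74441763]]
```

View pics/t6.png

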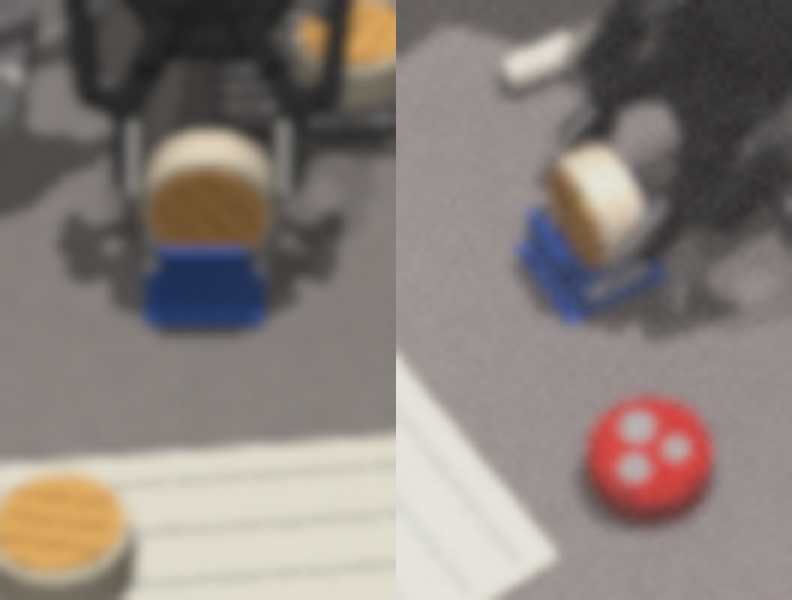

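The cheese is still upright and square in the grip, 12 mm above its seat, so it was not blocked; I simply had not lowered it enough. Settle, then lower further.

Request:
servo_tool(series="0 0 0 0 0 0 0.6;0 0 0 0 0 0 0.6")

```text
clock: 26.1
position: [0.4874, -0.0757, 0.0462]
ee_rot: [0.265, 0.666, 0.64, -0.278]
contact_force: [-1.2, -5.7, 2.3]
width: 0.0607
gripper_force: 35.2
```

```bash
sed -i 's/-.071,.041/-.0722,.041/' h.py; python3 - <<'E'
from h import *
o=[.003,0,.0109]; Qs=down(SY,-45); s=manip.get_state(); print(s['contact_force'],s['position'])
plan([(tc(ST+[0,0,.010],Qs,o),Qs),(tc(ST+[0,0,.001],Qs,o),Qs)],.6)
E
```

```text
[-1.18354721 -5.69798453  2.3383238 ] [ 0.4873565  -0.07573157  0.04623907]
0.0021 -0.0015 0.0051 -0.0 0.2 0.1 0.6  rows~0.1
0.0064 0.0000 0.0064 0.0 0.0 0.0 0.6  rows~0.2
```

Request:
servo_tool(series="0.0021 -0.0015 0.0051 0 0 0 0.6;0.0021 -0.0015 0.0051 0 0 0 0.6;0.005 -0.0015 0.008 0 0 0 0.6;0.0075 -0.0015 0.0105 0 0 0 0.6;0.0075 -0.0015 0.0105 0 0 0 0.6")

```text
clock: 26.6
position: [0.4846, -0.078, 0.0355]
ee_rot: [0.266, 0.666, 0.638, -0.28]
contact_force: [-3.9, 2.0, 16.5]
width: 0.0611
gripper_force: 36.6
```

Request:
servo_tool(series="-0.001 0 -0.001 0 0 0 0;-0.001 0 -0.001 0 0 0 0;-0.001 0 -0.001 0 0 0 0;-0.001 0 -0.001 0 0 0 0")

```text
clock: 27.0
position: [0.4862, -0.0764, 0.0335]
ee_rot: [0.265, 0.666, 0.64, -0.277]
contact_force: [-1.0, -0.2, 0.8]
width: 0.0857
gripper_force: 0.0
```

Request:
servo_tool(series="0 0 -0.03 0 0 0 0;0 0 -0.07 0 0 0 0;0 0 -0.1 0 0 0 0;0 0 -0.1 0 0 0 0;0 0 -0.1 0 0 0 0")

```text
clock: 27.5
position: [0.489, -0.0057, 0.1044]
ee_rot: [0.265, 0.666, 0.64, -0.276]
contact_force: [-1.0, -1.1, 0.1]
width: 0.0854
gripper_force: 0.0
```

```bash
python3 - <<'E'
from h import *
Q0=down(SY,0);Q=down(SY,45)
print(manip.get_state()['position'])
plan([(ST+[0,0,.13],Q0),(tcp(ST,Q,up=0,back=.10),Q)],0)
im=eyes.get_image('side')[:,:,::-1]; t=cv2.imread('pics/x.png'); cv2.imwrite('pics/y.png',im)
u,v=289,245; m=cv2.matchTemplate(im[v-30:v+30,u-30:u+30].copy(),t[v-14:v+15,u-13:u+14],cv2.TM_CCOEFF_NORMED); _,sc,_,l=cv2.minMaxLoc(m); print('vs seated pic',l[0]-17,l[1]-16,sc); print(np.abs(im[v-14:v+15,u-13:u+14].astype(int)-t[v-14:v+15,u-13:u+14]).mean())
track({k:PT[k] for k in('o','w1')})
E
```

```text
[ 0.48899266 -0.00571715  0.10439253]
-0.0471 -0.0002 -0.0000 -0.0 22.5 0.1 0  rows~2.6
-0.0435 -0.0002 -0.0180 -0.0 22.5 0.1 0  rows~2.6
-0.0306 -0.0000 0.0344 0.0 22.5 0.0 0  rows~2.6
-0.0414 -0.0000 0.0201 0.0 22.5 0.0 0  rows~2.6
vs seated pic 0 0 0.9976948499679565
1.6734780757769263
scene o shift 0 0 1.0
scene w1 shift 0 0 1.0
side o shift 0 0 1.0
side w1 shift 0 0 1.0
```

The cheese is seated identically to the first. Go round to the other side.

Request:
servo_tool(series="-0.047 0 0 0 22.5 0 0;-0.047 0 0 0 22.5 0 0;-0.047 0 0 0 22.5 0 0")

```text
clock: 27.95
position: [0.4879, -0.0405, 0.138]
ee_rot: [0.134, 0.708, 0.679, -0.14]
contact_force: [-0.6, -0.0, -1.3]
width: 0.0853
gripper_force: 0.0
```

Request:
servo_tool(series="-0.0435 0 -0.018 0 22.5 0 0;-0.0435 0 -0.018 0 22.5 0 0;-0.0435 0 -0.018 0 22.5 0 0")

```text
clock: 28.25
position: [0.487, -0.0746, 0.1727]
ee_rot: [-0.0, 0.722, 0.692, 0.002]
contact_force: [0.6, -0.5, -1.1]
width: 0.0857
gripper_force: 0.0
```

Request:
servo_tool(series="-0.0306 0 0.0344 0 22.5 0 0;-0.0306 0 0.0344 0 22.5 0 0;-0.0306 0 0.0344 0 22.5 0 0")

```text
clock: 28.55
position: [0.4838, -0.1055, 0.1352]
ee_rot: [-0.138, 0.709, 0.677, 0.141]
contact_force: [0.8, -0.2, -0.6]
width: 0.0852
gripper_force: 0.0
```

Request:
servo_tool(series="-0.0414 0 0.0201 0 22.5 0 0;-0.0414 0 0.0201 0 22.5 0 0;-0.0414 0 0.0201 0 22.5 0 0;-0.0414 0 0.0201 0 22.5 0 0;-0.0414 0 0.0201 0 22.5 0 0")

```text
clock: 29.05
position: [0.483, -0.1338, 0.1015]
ee_rot: [-0.266, 0.667, 0.639, 0.275]
contact_force: [0.4, 0.4, 0.8]
width: 0.0855
gripper_force: 0.0
```

```bash
python3 - <<'E'
from h import *
Q=down(SY,45)
print(manip.get_state()['position']); plan([(tcp(ST,Q,up=0),Q)],0)
E
```

```text
[ 0.48301268 -0.13377168  0.1014628 ]
0.0008 0.0007 0.0998 -0.2 0.0 -0.2 0  rows~2.0
```

Request:
servo_tool(series="0.001 0.001 0.04 0 0 0 0;0.001 0.001 0.075 0 0 0 0;0.001 0.001 0.1 0 0 0 0;0.001 0.001 0.1 0 0 0 0")

```text
clock: 29.45
position: [0.4854, -0.058, 0.0324]
ee_rot: [-0.268, 0.665, 0.641, 0.274]
contact_force: [-0.5, 0.2, 1.0]
width: 0.0852
gripper_force: 0.0
```

Request:
servo_tool(series="0 0 0 0 0 0 0.6;0 0 0 0 0 0 0.6;0 0 0 0 0 0 0.6;0 0 0 0 0 0 0.6;0 0 0 0 0 0 0.6", squeeze=30)

```text
clock: 29.95
position: [0.4852, -0.0616, 0.0343]
ee_rot: [-0.267, 0.665, 0.641, 0.275]
contact_force: [-5.7, 2.7, 3.8]
width: 0.0608
gripper_force: 32.1
```

```bash
cat >> h.py <<'E'
def toshelf(y):
    s=manip.get_state(); Q=q2R(s['ee_rot']); c=ST.copy(); c[0]=s['position'][0]-Q.apply([0,0,.0115])[0]
    o=Q.inv().apply(s['position']-c); o[1]=0; print('o',o.round(4),s['width'])
    Qr=down(SY,45); Qm=down(0,0); Qp=down(0,-45); T=np.array([.5605,y,.030])
    plan([(tc(ST+[0,0,.07],Qr,o),Qr),(tc([.53,y-.07,.18],Qm,o),Qm),(tc(T+[0,0,.06],Qp,o),Qp)],.6)
E
python3 -c "
from h import *; toshelf(.150)"
```

```text
o [0.0027 0.     0.0122] 0.0608057635329742
0.0496 0.0009 -0.0494 -0.4 -0.1 0.1 0.6  rows~1.4
0.0741 0.0187 0.0292 0.5 -22.5 -1.1 0.6  rows~2.6
0.0792 0.0204 -0.0015 0.5 -22.5 -1.1 0.6  rows~2.6
0.0303 0.0152 0.0442 0.0 -22.5 0.0 0.6  rows~2.6
0.0449 0.0152 0.0292 0.0 -22.5 0.0 0.6  rows~2.6
```

Request:
servo_tool(series="0.025 0.001 -0.025 0 0 0 0.6;0.0496 0.001 -0.05 -0.4 0 0 0.6;0.0496 0.001 -0.05 -0.4 0 0 0.6")

```text
clock: 30.25
position: [0.4911, -0.0647, 0.1071]
ee_rot: [-0.258, 0.667, 0.641, 0.279]
contact_force: [0.1, -0.7, -1.0]
width: 0.061
gripper_force: 33.3
```

Request:
servo_tool(series="0.0741 0.0187 0.0292 0.5 -22.5 -1.1 0.6;0.0741 0.0187 0.0292 0.5 -22.5 -1.1 0.6;0.0741 0.0187 0.0292 0.5 -22.5 -1.1 0.6")

```text
clock: 30.55
position: [0.5125, 0.0114, 0.138]
ee_rot: [-0.13, 0.701, 0.687, 0.143]
contact_force: [0.2, -0.4, -2.0]
width: 0.061
gripper_force: 33.3
```

Request:
servo_tool(series="0.0792 0.0204 -0.0015 0.5 -22.5 -1.1 0.6;0.0792 0.0204 -0.0015 0.5 -22.5 -1.1 0.6;0.0792 0.0204 -0.0015 0.5 -22.5 -1.1 0.6")

```text
clock: 30.85
position: [0.5357, 0.0849, 0.1707]
ee_rot: [0.006, 0.708, 0.706, 0.003]
contact_force: [-0.5, 0.3, -1.9]
width: 0.0608
gripper_force: 33.3
```

Request:
servo_tool(series="0.0303 0.0152 0.0442 0 -22.5 0 0.6;0.0303 0.0152 0.0442 0 -22.5 0 0.6;0.0303 0.0152 0.0442 0 -22.5 0 0.6")

```text
clock: 31.15
position: [0.5481, 0.1142, 0.1214]
ee_rot: [0.14, 0.694, 0.693, -0.139]
contact_force: [-0.7, -0.8, -1.4]
width: 0.0612
gripper_force: 33.3
```

Request:
servo_tool(series="0.0449 0.0152 0.0292 0 -22.5 0 0.6;0.0449 0.0152 0.0292 0 -22.5 0 0.6;0.0449 0.0152 0.0292 0 -22.5 0 0.6;0.0449 0.0152 0.0292 0 -22.5 0 0.6;0.0449 0.0152 0.0292 0 -22.5 0 0.6")

```text
clock: 31.65
position: [0.5636, 0.1423, 0.0779]
ee_rot: [0.27, 0.655, 0.652, -0.27]
contact_force: [-1.1, -0.5, -0.0]
width: 0.0611
gripper_force: 33.3
```

```bash
python3 - <<'E'
from h import *
o=[.0027,0,.0122]; Qp=down(0,-45); T=np.array([.5605,.150,.030])
plan([(tc(T+[0,0,.004],Qp,o),Qp)],.6); s=manip.get_state(); print(s['position'],s['width'])
E
```

```text
0.0391 -0.0032 0.0378 -0.1 -0.0 -0.2 0.6  rows~1.1
[0.56363815 0.14227257 0.07785831] 0.06106604941979362
```

Request:
servo_tool(series="0.019 -0.0032 0.018 0 0 0 0.6;0.036 -0.0032 0.035 0 0 0 0.6;0.039 -0.0032 0.038 0 0 0 0.6;0.039 -0.0032 0.038 0 0 0 0.6")

```text
clock: 32.05
position: [0.5606, 0.1414, 0.0248]
ee_rot: [0.271, 0.656, 0.651, -0.27]
contact_force: [-0.1, 0.4, -0.1]
width: 0.061
gripper_force: 33.3
```

Request:
servo_tool(series="0.001 0 0.001 0 0 0 0.6;0.002 0 0.002 0 0 0 0.6;0.002 0 0.002 0 0 0 0.6")

```text
clock: 32.35
position: [0.5612, 0.1428, 0.022]
ee_rot: [0.272, 0.655, 0.651, -0.27]
contact_force: [1.4, 0.6, 2.5]
width: 0.0608
gripper_force: 33.5
```

Request:
servo_tool(series="0.001 0 0.001 0 0 0 0.6;0.001 0 0.001 0 0 0 0.6")

```text
clock: 32.55
position: [0.5611, 0.1426, 0.0219]
ee_rot: [0.273, 0.655, 0.651, -0.271]
contact_force: [1.7, 1.2, 7.5]
width: 0.0609
gripper_force: 33.9
```

Request:
servo_tool(series="0 0 0 0 0 0 0;0 0 0 0 0 0 0;0 0 0 0 0 0 0;0 0 0 0 0 0 0")

```text
clock: 32.95
position: [0.5601, 0.1428, 0.019]
ee_rot: [0.271, 0.655, 0.652, -0.271]
contact_force: [-0.1, 0.1, 0.8]
width: 0.0855
gripper_force: 0.0
```

Request:
servo_tool(series="0 0 -0.03 0 0 0 0;0 0 -0.07 0 0 0 0;0 0 -0.11 0 0 0 0;0 0 -0.11 0 0 0 0;0 0 -0.11 0 0 0 0")

```text
clock: 33.45
position: [0.5604, 0.2212, 0.097]
ee_rot: [0.271, 0.655, 0.652, -0.27]
contact_force: [0.0, 0.4, -0.0]
width: 0.0851
gripper_force: 0.0
```

```bash
python3 - <<'E'
from h import *
track({k:PT[k] for k in('o','w1')})
c=[.450,-.393,.020]; s=manip.get_state()
for yw in (-90,-110,-60):
    Qp=down(np.radians(yw),45)
    q,e=ik(np.array([.48,-.2,.25]),down(np.radians(yw)/2,0),s['qpos']); q,e=ik(tcp(c,Qp,back=.1),Qp,q); print(yw,q.round(2),e); q,e=ik(tcp(c,Qp),Qp,q); print(yw,q.round(2),e)
Qp=down(-np.pi/2,45); Qm=down(-np.pi/4,0)
plan([([.51,-.03,.22],down(SY,0)),([.48,-.2,.25],Qm),(tcp(c,Qp,back=.10),Qp)],0)
E
```

```text
scene o shift 0 0 1.0
scene w1 shift 0 0 1.0
side o shift 0 0 1.0
side w1 shift 0 0 1.0
-90 [-1.42  0.37  2.19  1.17  0.86 -0.77] 3.652633751016765e-13
-90 [-1.25  0.53  2.19  1.45  0.74 -0.97] 1.8043128623135285e-09
-110 [-1.3   0.28  2.39  1.64  0.62 -0.87] 1.1796119636642288e-15
-110 [-1.14  0.5   2.34  2.05  0.6  -1.19] 1.1487477635796495e-11
-60 [-1.39  0.53  1.82  0.79  1.23 -0.78] 1.6653345369377348e-15
-60 [-1.27  0.63  1.9   0.91  1.06 -0.87] 2.575085145117839e-10
-0.1321 -0.0242 0.0447 0.4 22.6 1.0 0  rows~2.8
-0.1396 -0.0217 -0.0093 0.4 22.6 1.0 0  rows~2.8
-0.1711 -0.0229 -0.0300 0.0 0.0 42.6 0  rows~5.0
-0.1005 0.0360 0.0839 -8.8 21.3 21.3 0  rows~3.7
-0.1072 0.0649 0.0523 -8.8 21.3 21.3 0  rows~3.7
```

```bash
python3 - <<'E'
from h import *
c=[.450,-.393,.020]; yw=np.radians(-110); Qp=down(yw,45); Qm=down(yw/2,0)
plan([([.51,-.03,.22],down(SY,0)),([.47,-.2,.25],Qm),(tcp(c,Qp,back=.10),Qp)],0)
E
```

```text
-0.1321 -0.0242 0.0447 0.4 22.6 1.0 0  rows~2.8
-0.1396 -0.0217 -0.0093 0.4 22.6 1.0 0  rows~2.8
-0.0858 -0.0164 -0.0150 0.0 0.0 26.3 0  rows~3.1
-0.0842 0.0233 -0.0150 0.0 0.0 26.3 0  rows~3.1
-0.0811 0.0483 0.0839 -10.8 20.7 26.0 0  rows~4.1
-0.0808 0.0717 0.0654 -10.8 20.7 26.0 0  rows~4.1
```

Request:
servo_tool(series="-0.132 -0.024 0.0447 0.4 22.6 1 0;-0.132 -0.024 0.0447 0.4 22.6 1 0;-0.132 -0.024 0.0447 0.4 22.6 1 0")

```text
clock: 33.85
position: [0.5347, 0.0927, 0.1577]
ee_rot: [0.137, 0.702, 0.685, -0.138]
contact_force: [1.1, -0.8, 1.4]
width: 0.0858
gripper_force: 0.0
```

Request:
servo_tool(series="-0.14 -0.022 -0.009 0.4 22.6 1 0;-0.14 -0.022 -0.009 0.4 22.6 1 0;-0.14 -0.022 -0.009 0.4 22.6 1 0")

```text
clock: 34.15
position: [0.5089, -0.0323, 0.221]
ee_rot: [-0.001, 0.722, 0.692, 0.004]
contact_force: [0.2, -0.4, -1.1]
width: 0.0852
gripper_force: 0.0
```

Request:
servo_tool(series="-0.0858 -0.0164 -0.015 0 0 26.3 0;-0.0858 -0.0164 -0.015 0 0 26.3 0;-0.0858 -0.0164 -0.015 0 0 26.3 0;-0.0858 -0.0164 -0.015 0 0 26.3 0")

```text
clock: 34.55
position: [0.4889, -0.1165, 0.2338]
ee_rot: [-0.002, 0.861, 0.508, 0.001]
contact_force: [0.8, -0.2, -0.1]
width: 0.0854
gripper_force: 0.0
```

Request:
servo_tool(series="-0.0842 0.0233 -0.015 0 0 26.3 0;-0.0842 0.0233 -0.015 0 0 26.3 0;-0.0842 0.0233 -0.015 0 0 26.3 0;-0.0842 0.0233 -0.015 0 0 26.3 0")

```text
clock: 34.95
position: [0.4699, -0.1998, 0.2486]
ee_rot: [-0.002, 0.953, 0.302, 0.001]
contact_force: [0.7, 0.2, 0.6]
width: 0.0855
gripper_force: 0.0
```

Request:
servo_tool(series="-0.0811 0.0483 0.0839 -10.8 20.7 26 0;-0.0811 0.0483 0.0839 -10.8 20.7 26 0;-0.0811 0.0483 0.0839 -10.8 20.7 26 0;-0.0811 0.0483 0.0839 -10.8 20.7 26 0;-0.0811 0.0483 0.0839 -10.8 20.7 26 0")

```text
clock: 35.45
position: [0.429, -0.2821, 0.1625]
ee_rot: [0.031, 0.977, 0.074, 0.197]
contact_force: [0.4, 0.4, -1.0]
width: 0.0853
gripper_force: 0.0
```

Request:
servo_tool(series="-0.0808 0.0717 0.0654 -10.8 20.7 26 0;-0.0808 0.0717 0.0654 -10.8 20.7 26 0;-0.0808 0.0717 0.0654 -10.8 20.7 26 0;-0.0808 0.0717 0.0654 -10.8 20.7 26 0;-0.0808 0.0717 0.0654 -10.8 20.7 26 0")

```text
clock: 35.95
position: [0.3981, -0.3701, 0.0823]
ee_rot: [0.059, 0.919, -0.133, 0.366]
contact_force: [0.6, 0.5, -0.4]
width: 0.0854
gripper_force: 0.0
```

```bash
python3 - <<'E'
from h import *
im,k=snap('w6'); track({'w1':PT['w1']})
c=[.450,-.393,.020]; yw=np.radians(-110); Qp=down(yw,45); plan([(tcp(c,Qp,up=.006),Qp)],0)
# grey spots: dark, low-sat blobs near the expected place
u,v=proj(k,[.45,-.393,.034])[0]; print('exp',u,v)
x0,y0=int(u)-70,int(v)-60; w=im[y0:y0+120,x0:x0+140]; h=cv2.cvtColor(w,cv2.COLOR_BGR2HSV)
g=cv2.cvtColor(w,cv2.COLOR_BGR2GRAY); m=((g>110)&(g<185)&(h[...,1]<22)).astype(np.uint8)
n,l,st,ce=cv2.connectedComponentsWithStats(cv2.morphologyEx(m,cv2.MORPH_OPEN,np.ones((5,5))))
for i in range(1,n): print(st[i],(ce[i]+[x0,y0]).round(1))
E
```

```text
35.95 [ 0.3981 -0.3701  0.0823] [ 0.0588  0.9192 -0.133   0.3658] [-1.286  0.277  2.347  1.523  0.611 -0.786]
scene w1 shift 0 0 0.99
side w1 shift 0 0 1.0
0.0038 0.0101 0.0935 -2.1 1.7 2.8 0  rows~1.9
exp 326.7906627638083 238.6346137707034
[   0    0  140  120 8614] [323.8 227.2]
[128   0  12   9  67] [391.  181.1]
[  27   24   85   77 5138] [325.3 239.9]
```

Request:
servo_tool(series="0.0038 0.0101 0.03 -2.1 1.7 2.8 0;0.0038 0.0101 0.06 -2.1 1.7 2.8 0;0.0038 0.0101 0.085 -2.1 1.7 2.8 0;0.0038 0.0101 0.0935 -2.1 1.7 2.8 0;0.0038 0.0101 0.0935 -2.1 1.7 2.8 0")

```text
clock: 36.6
position: [0.4614, -0.3979, 0.0175]
ee_rot: [0.067, 0.91, -0.159, 0.378]
contact_force: [0.2, 0.4, -0.3]
width: 0.0856
gripper_force: 0.0
```

```bash
python3 - <<'E'
from h import *
c=[.450,-.393,.020]; yw=np.radians(-110); Qp=down(yw,45); plan([(tcp(c,Qp,up=.005),Qp)],0); print(manip.get_state()['position'])
E
```

```text
-0.0035 -0.0007 -0.0006 -0.0 -0.2 0.2 0  rows~0.1
[ 0.46141868 -0.39785665  0.01751489]
```

Request:
servo_tool(series="-0.003 0 0 0 0 0 0.6;-0.003 0 0 0 0 0 0.6;-0.003 0 0 0 0 0 0.6;-0.003 0 0 0 0 0 0.6;-0.003 0 0 0 0 0 0.6", squeeze=30)

```text
clock: 37.1
position: [0.4563, -0.3972, 0.0162]
ee_rot: [0.068, 0.909, -0.162, 0.378]
contact_force: [-1.6, 3.0, 6.3]
width: 0.061
gripper_force: 32.9
```

```bash
python3 - <<'E'
from h import *
s=manip.get_state(); Q=q2R(s['ee_rot']); o=Q.inv().apply(s['position']-[.450,-.393,.020]); print(o,s['width'],s['contact_force'],s['position'])
yo=o[1]; o[1]=0
yw=np.radians(-110); Qp=down(yw,45); Qs=down(SY,-45); Qm=down(yw/2,0); c=s['position']-Q.apply(o)
plan([(tc(c+[0,0,.12],Qp,o),Qp),(tc([.49,-.18,.2],Qm,o),Qm),(tc(ST+[0,0,.06],Qs,o),Qs)],.6)
E
```

```text
[0.00249622 0.00173396 0.00793217] 0.061012556540088525 [-1.6209434   2.97345981  6.34815068] [ 0.45632875 -0.39718607  0.01618152]
0.0851 0.0000 -0.0846 0.2 -0.2 -0.2 0.6  rows~2.4
0.0052 -0.1088 -0.0343 10.8 -20.7 -26.0 0.6  rows~4.1
0.0441 -0.1028 -0.0230 10.8 -20.7 -26.0 0.6  rows~4.1
0.0269 -0.0438 0.0492 -10.3 -20.9 -24.9 0.6  rows~4.0
0.0580 -0.0318 0.0263 -10.3 -20.9 -24.9 0.6  rows~4.0
```

Request:
servo_tool(series="0 0 0 0 0 0 0;0 0 0.004 0 0 0 0;0.001 0 0.004 0 0 0 0;0.001 0 0.004 0 0 0 0")

```text
clock: 37.5
position: [0.4594, -0.3988, 0.0127]
ee_rot: [0.068, 0.909, -0.163, 0.377]
contact_force: [-0.9, 0.2, -0.2]
width: 0.0855
gripper_force: 0.0
```

Request:
servo_tool(series="0 0 0 0 0 0 0.6;0 0 0 0 0 0 0.6;0 0 0 0 0 0 0.6;0 0 0 0 0 0 0.6;0 0 0 0 0 0 0.6")

```text
clock: 38.0
position: [0.4593, -0.3985, 0.0131]
ee_rot: [0.068, 0.909, -0.163, 0.377]
contact_force: [-0.5, 0.5, 2.2]
width: 0.0612
gripper_force: 32.5
```

```bash
python3 - <<'E'
from h import *
s=manip.get_state(); Q=q2R(s['ee_rot']); o=Q.inv().apply(s['position']-[.450,-.393,.020]); print(o,s['width'],s['contact_force'],s['position'])
o[1]=0
yw=np.radians(-110); Qp=down(yw,45); Qs=down(SY,-45); Qm=down(yw/2,0); c=s['position']-Q.apply(o)
plan([(tc(c+[0,0,.12],Qp,o),Qp),(tc([.49,-.18,.2],Qm,o),Qm),(tc(ST+[0,0,.06],Qs,o),Qs)],.6)
E
```

```text
[0.00262631 0.0019217  0.0124426 ] 0.0612202127263964 [-0.51968455  0.46316995  2.15636141] [ 0.45933416 -0.39850343  0.0130722 ]
0.0849 -0.0000 -0.0847 0.2 -0.1 -0.2 0.6  rows~2.4
0.0036 -0.1090 -0.0350 10.8 -20.7 -26.0 0.6  rows~4.1
0.0426 -0.1037 -0.0229 10.8 -20.7 -26.0 0.6  rows~4.1
0.0259 -0.0425 0.0486 -10.3 -20.9 -24.9 0.6  rows~4.0
0.0564 -0.0311 0.0263 -10.3 -20.9 -24.9 0.6  rows~4.0
```

Request:
servo_tool(series="0.035 0 -0.035 0 0 0 0.6;0.07 0 -0.07 0 0 0 0.6;0.085 0 -0.085 0 0 0 0.6;0.085 0 -0.085 0 0 0 0.6")

```text
clock: 38.4
position: [0.4597, -0.3995, 0.1366]
ee_rot: [0.07, 0.909, -0.162, 0.378]
contact_force: [0.2, 0.1, -0.5]
width: 0.0612
gripper_force: 33.7
```

Request:
servo_tool(series="0.0036 -0.109 -0.035 10.8 -20.7 -26 0.6;0.0036 -0.109 -0.035 10.8 -20.7 -26 0.6;0.0036 -0.109 -0.035 10.8 -20.7 -26 0.6;0.0036 -0.109 -0.035 10.8 -20.7 -26 0.6;0.0036 -0.109 -0.035 10.8 -20.7 -26 0.6")

```text
clock: 38.9
position: [0.475, -0.2866, 0.161]
ee_rot: [0.035, 0.977, 0.074, 0.196]
contact_force: [1.2, -0.1, -1.0]
width: 0.0609
gripper_force: 33.6
```

Request:
servo_tool(series="0.0426 -0.1037 -0.0229 10.8 -20.7 -26 0.6;0.0426 -0.1037 -0.0229 10.8 -20.7 -26 0.6;0.0426 -0.1037 -0.0229 10.8 -20.7 -26 0.6;0.0426 -0.1037 -0.0229 10.8 -20.7 -26 0.6;0.0426 -0.1037 -0.0229 10.8 -20.7 -26 0.6")

```text
clock: 39.4
position: [0.4957, -0.178, 0.1874]
ee_rot: [0.0, 0.954, 0.3, 0.001]
contact_force: [-0.6, -0.4, -0.4]
width: 0.0607
gripper_force: 33.6
```

Request:
servo_tool(series="0.0259 -0.0425 0.0486 -10.3 -20.9 -24.9 0.6;0.0259 -0.0425 0.0486 -10.3 -20.9 -24.9 0.6;0.0259 -0.0425 0.0486 -10.3 -20.9 -24.9 0.6;0.0259 -0.0425 0.0486 -10.3 -20.9 -24.9 0.6;0.0259 -0.0425 0.0486 -10.3 -20.9 -24.9 0.6")

```text
clock: 39.9
position: [0.4886, -0.1269, 0.1371]
ee_rot: [0.137, 0.848, 0.49, -0.145]
contact_force: [-0.0, -0.1, -1.1]
width: 0.0607
gripper_force: 33.7
```

Request:
servo_tool(series="0.0564 -0.0311 0.0263 -10.3 -20.9 -24.9 0.6;0.0564 -0.0311 0.0263 -10.3 -20.9 -24.9 0.6;0.0564 -0.0311 0.0263 -10.3 -20.9 -24.9 0.6;0.0564 -0.0311 0.0263 -10.3 -20.9 -24.9 0.6;0.0564 -0.0311 0.0263 -10.3 -20.9 -24.9 0.6")

```text
clock: 40.4
position: [0.4847, -0.0789, 0.0884]
ee_rot: [0.262, 0.669, 0.638, -0.278]
contact_force: [0.4, 0.5, -1.4]
width: 0.0608
gripper_force: 33.7
```

Request:
servo_tool(series="0 0 0 0 0 0 0.6;0 0 0 0 0 0 0.6")

```text
clock: 40.6
position: [0.4878, -0.0803, 0.0912]
ee_rot: [0.264, 0.671, 0.636, -0.276]
contact_force: [0.4, -0.3, -0.6]
width: 0.0611
gripper_force: 33.7
```

```bash
python3 - <<'E'
from h import *
o=[.0026,0,.0124]; Qs=down(SY,-45); s=manip.get_state(); print(s['position'],s['width'])
plan([(tc(ST+[0,0,.012],Qs,o),Qs)],.6)
E
```

```text
[ 0.487753   -0.08032409  0.09119217] 0.061131673879163205
0.0352 -0.0023 0.0338 -0.3 -0.1 -0.6 0.6  rows~1.0
```

Request:
servo_tool(series="0.018 -0.0023 0.017 0 0 -0.6 0.6;0.0352 -0.0023 0.0338 -0.3 0 -0.6 0.6;0.0352 -0.0023 0.0338 -0.3 0 -0.6 0.6;0.0352 -0.0023 0.0338 -0.3 0 -0.6 0.6")

```text
clock: 41.0
position: [0.4855, -0.0792, 0.0426]
ee_rot: [0.265, 0.666, 0.641, -0.277]
contact_force: [-0.8, 0.1, -1.4]
width: 0.061
gripper_force: 33.6
```

Request:
servo_tool(series="0.003 0 0.003 0 0 0 0.6;0.0055 0 0.0055 0 0 0 0.6;0.0055 0 0.0055 0 0 0 0.6")

```text
clock: 41.3
position: [0.4853, -0.0782, 0.0341]
ee_rot: [0.265, 0.665, 0.641, -0.276]
contact_force: [-0.3, 0.4, -0.7]
width: 0.061
gripper_force: 33.6
```

Request:
servo_tool(series="0.001 0 0.001 0 0 0 0.6;0.002 0 0.002 0 0 0 0.6;0.002 0 0.002 0 0 0 0.6")

```text
clock: 41.6
position: [0.4846, -0.0787, 0.0324]
ee_rot: [0.265, 0.664, 0.641, -0.278]
contact_force: [-1.6, 1.2, 7.3]
width: 0.061
gripper_force: 34.2
```

Seated (7 N). Release, retreat and check against the seated picture.

Request:
servo_tool(series="0 0 0 0 0 0 0;0 0 0 0 0 0 0;0 0 0 0 0 0 0;0 0 0 0 0 0 0")

```text
clock: 42.0
position: [0.4852, -0.0782, 0.031]
ee_rot: [0.265, 0.665, 0.642, -0.277]
contact_force: [0.8, 0.3, 0.0]
width: 0.0856
gripper_force: 0.0
```

Request:
servo_tool(series="0 0 -0.03 0 0 0 0;0 0 -0.07 0 0 0 0;0 0 -0.1 0 0 0 0;0 0 -0.1 0 0 0 0;0 0 -0.1 0 0 0 0")

```text
clock: 42.5
position: [0.488, -0.0073, 0.1017]
ee_rot: [0.265, 0.665, 0.642, -0.276]
contact_force: [0.2, 0.3, 0.6]
width: 0.0851
gripper_force: 0.0
```

```bash
python3 - <<'E'
from h import *
Q0=down(SY,0);Q=down(SY,45)
print(manip.get_state()['position'])
plan([(ST+[0,0,.13],Q0),(tcp(ST,Q,up=0,back=.10),Q)],0)
im=eyes.get_image('side')[:,:,::-1]; t=cv2.imread('pics/x.png')
u,v=289,245; m=cv2.matchTemplate(im[v-30:v+30,u-30:u+30].copy(),t[v-14:v+15,u-13:u+14],cv2.TM_CCOEFF_NORMED); _,sc,_,l=cv2.minMaxLoc(m); print('vs seated pic',l[0]-17,l[1]-16,sc)
track({k:PT[k] for k in('o',)})
E
```

```text
[ 0.48800932 -0.00730791  0.1017366 ]
-0.0474 0.0001 -0.0015 -0.0 22.5 0.2 0  rows~2.6
-0.0432 0.0002 -0.0196 -0.0 22.5 0.2 0  rows~2.6
-0.0306 -0.0000 0.0344 0.0 22.5 0.0 0  rows~2.6
-0.0414 -0.0000 0.0201 0.0 22.5 0.0 0  rows~2.6
vs seated pic 0 0 0.996636152267456
scene o shift 0 0 1.0
side o shift 0 0 1.0
```

Request:
servo_tool(series="-0.0474 0 -0.0015 0 22.5 0.2 0;-0.0474 0 -0.0015 0 22.5 0.2 0;-0.0474 0 -0.0015 0 22.5 0.2 0")

```text
clock: 42.95
position: [0.4871, -0.0413, 0.1365]
ee_rot: [0.134, 0.708, 0.679, -0.14]
contact_force: [-1.4, -0.4, -0.0]
width: 0.0852
gripper_force: 0.0
```

Request:
servo_tool(series="-0.0432 0 -0.0196 0 22.5 0.2 0;-0.0432 0 -0.0196 0 22.5 0.2 0;-0.0432 0 -0.0196 0 22.5 0.2 0")

```text
clock: 43.25
position: [0.4863, -0.0746, 0.1727]
ee_rot: [0.0, 0.723, 0.691, 0.002]
contact_force: [-1.1, -0.5, -1.2]
width: 0.0853
gripper_force: 0.0
```

Request:
servo_tool(series="-0.0306 0 0.0344 0 22.5 0 0;-0.0306 0 0.0344 0 22.5 0 0;-0.0306 0 0.0344 0 22.5 0 0")

```text
clock: 43.55
position: [0.483, -0.1054, 0.1351]
ee_rot: [-0.138, 0.71, 0.676, 0.142]
contact_force: [1.0, 0.1, -0.8]
width: 0.0856
gripper_force: 0.0
```

Request:
servo_tool(series="-0.0414 0 0.0201 0 22.5 0 0;-0.0414 0 0.0201 0 22.5 0 0;-0.0414 0 0.0201 0 22.5 0 0;-0.0414 0 0.0201 0 22.5 0 0;-0.0414 0 0.0201 0 22.5 0 0")

```text
clock: 44.05
position: [0.4822, -0.1337, 0.1013]
ee_rot: [-0.266, 0.668, 0.638, 0.276]
contact_force: [-0.2, 0.5, 0.1]
width: 0.0856
gripper_force: 0.0
```

```bash
python3 - <<'E'
from h import *
Q=down(SY,45)
print(manip.get_state()['position']); plan([(tcp(ST,Q,up=0),Q)],0)
E
```

```text
[ 0.4821548 -0.133687   0.1013325]
0.0009 0.0013 0.0997 -0.0 -0.0 -0.2 0  rows~2.0
```

Request:
servo_tool(series="0.001 0.0013 0.04 0 0 0 0;0.001 0.0013 0.075 0 0 0 0;0.001 0.0013 0.1 0 0 0 0;0.001 0.0013 0.1 0 0 0 0")

```text
clock: 44.45
position: [0.4851, -0.058, 0.0323]
ee_rot: [-0.267, 0.666, 0.64, 0.275]
contact_force: [-0.8, -0.1, 0.2]
width: 0.0857
gripper_force: 0.0
```

Request:
servo_tool(series="0 0 0 0 0 0 0.6;0 0 0 0 0 0 0.6;0 0 0 0 0 0 0.6;0 0 0 0 0 0 0.6;0 0 0 0 0 0 0.6", squeeze=30)

```text
clock: 44.95
position: [0.4852, -0.0617, 0.0341]
ee_rot: [-0.266, 0.666, 0.64, 0.276]
contact_force: [-5.6, 1.3, 3.7]
width: 0.0608
gripper_force: 32.1
```

```bash
python3 -c "
from h import *; toshelf(.233)"
```

```text
o [0.0025 0.     0.0123] 0.060844932151485044
0.0496 0.0010 -0.0494 -0.2 -0.1 0.0 0.6  rows~1.4
0.1034 0.0170 0.0584 0.5 -22.5 -1.1 0.6  rows~2.6
0.1175 0.0195 0.0143 0.5 -22.5 -1.1 0.6  rows~2.6
0.0303 0.0152 0.0441 0.0 -22.5 0.0 0.6  rows~2.6
0.0449 0.0152 0.0291 0.0 -22.5 0.0 0.6  rows~2.6
```

Request:
servo_tool(series="0.025 0.001 -0.025 0 0 0 0.6;0.0496 0.001 -0.05 -0.2 0 0 0.6;0.0496 0.001 -0.05 -0.2 0 0 0.6")

```text
clock: 45.25
position: [0.4908, -0.0647, 0.1069]
ee_rot: [-0.259, 0.668, 0.64, 0.278]
contact_force: [0.1, -0.5, -0.5]
width: 0.0611
gripper_force: 33.4
```

Request:
servo_tool(series="0.1034 0.017 0.0584 0.5 -22.5 -1.1 0.6;0.1034 0.017 0.0584 0.5 -22.5 -1.1 0.6;0.1034 0.017 0.0584 0.5 -22.5 -1.1 0.6")

```text
clock: 45.55
position: [0.5116, 0.0531, 0.1373]
ee_rot: [-0.131, 0.702, 0.686, 0.142]
contact_force: [-0.6, -0.1, -0.6]
width: 0.0611
gripper_force: 33.3
```

Request:
servo_tool(series="0.1175 0.0195 0.0143 0.5 -22.5 -1.1 0.6;0.1175 0.0195 0.0143 0.5 -22.5 -1.1 0.6;0.1175 0.0195 0.0143 0.5 -22.5 -1.1 0.6")

```text
clock: 45.85
position: [0.534, 0.1653, 0.1688]
ee_rot: [0.004, 0.709, 0.705, 0.0]
contact_force: [0.6, -0.6, -1.5]
width: 0.0606
gripper_force: 33.3
```

Request:
servo_tool(series="0.0303 0.0152 0.0441 0 -22.5 0 0.6;0.0303 0.0152 0.0441 0 -22.5 0 0.6;0.0303 0.0152 0.0441 0 -22.5 0 0.6")

```text
clock: 46.15
position: [0.548, 0.1977, 0.1211]
ee_rot: [0.14, 0.693, 0.693, -0.139]
contact_force: [-0.3, 0.0, -1.9]
width: 0.061
gripper_force: 33.4
```

Request:
servo_tool(series="0.0449 0.0152 0.0291 0 -22.5 0 0.6;0.0449 0.0152 0.0291 0 -22.5 0 0.6;0.0449 0.0152 0.0291 0 -22.5 0 0.6;0.0449 0.0152 0.0291 0 -22.5 0 0.6;0.0449 0.0152 0.0291 0 -22.5 0 0.6")

```text
clock: 46.65
position: [0.5636, 0.2251, 0.0778]
ee_rot: [0.27, 0.655, 0.652, -0.271]
contact_force: [0.7, -1.0, -0.2]
width: 0.061
gripper_force: 33.4
```

```bash
python3 - <<'E'
from h import *
o=[.0025,0,.0123]; Qp=down(0,-45); T=np.array([.5605,.233,.030])
plan([(tc(T+[0,0,.004],Qp,o),Qp)],.6); s=manip.get_state(); print(s['position'],s['width'])
E
```

```text
0.0390 -0.0031 0.0378 -0.2 -0.1 -0.2 0.6  rows~1.1
[0.56361814 0.22513899 0.07782155] 0.06099034273852401
```

Request:
servo_tool(series="0.019 -0.0032 0.018 0 0 0 0.6;0.036 -0.0032 0.035 0 0 0 0.6;0.039 -0.0032 0.038 0 0 0 0.6;0.039 -0.0032 0.038 0 0 0 0.6")

```text
clock: 47.05
position: [0.5606, 0.2244, 0.025]
ee_rot: [0.27, 0.656, 0.651, -0.271]
contact_force: [0.9, 0.0, -0.7]
width: 0.0606
gripper_force: 33.4
```

Request:
servo_tool(series="0.001 0 0.001 0 0 0 0.6;0.002 0 0.002 0 0 0 0.6;0.002 0 0.002 0 0 0 0.6")

```text
clock: 47.35
position: [0.5608, 0.2258, 0.0219]
ee_rot: [0.271, 0.655, 0.652, -0.27]
contact_force: [0.8, 0.2, 0.8]
width: 0.0609
gripper_force: 33.6
```

Request:
servo_tool(series="0.0007 0 0.0007 0 0 0 0.6;0.0007 0 0.0007 0 0 0 0.6")

```text
clock: 47.55
position: [0.5609, 0.2258, 0.0219]
ee_rot: [0.272, 0.655, 0.651, -0.271]
contact_force: [1.4, 2.1, 5.5]
width: 0.0607
gripper_force: 34.0
```

Request:
servo_tool(series="0 0 0 0 0 0 0;0 0 0 0 0 0 0;0 0 0 0 0 0 0;0 0 0 0 0 0 0")

```text
clock: 47.95
position: [0.56, 0.2257, 0.0196]
ee_rot: [0.27, 0.655, 0.652, -0.271]
contact_force: [-0.1, 0.1, 0.3]
width: 0.0854
gripper_force: 0.0
```

Request:
servo_tool(series="0 0 -0.03 0 0 0 0;0 0 -0.07 0 0 0 0;0 0 -0.11 0 0 0 0;0 0 -0.11 0 0 0 0;0 0 -0.11 0 0 0 0")

```text
clock: 48.45
position: [0.5604, 0.3041, 0.0975]
ee_rot: [0.27, 0.655, 0.652, -0.271]
contact_force: [0.7, -0.6, -0.8]
width: 0.0854
gripper_force: 0.0
```

```bash
python3 - <<'E'
from h import *
track({'o':PT['o']})
Q=down(0,0)
plan([([.52,.08,.23],Q),([.4215,-.235,.15],Q)],0)
E
```

```text
scene o shift 0 0 1.0
side o shift 0 0 1.0
-0.1258 -0.0195 0.0318 -0.1 22.6 -0.1 0  rows~2.6
-0.1284 -0.0197 -0.0190 -0.1 22.6 -0.1 0  rows~2.6
-0.1575 -0.0493 0.0400 0.0 0.0 0.0 0  rows~3.4
-0.1575 -0.0493 0.0400 0.0 0.0 0.0 0  rows~3.4
```

Request:
servo_tool(series="-0.126 -0.0195 0.032 0 22.6 0 0;-0.126 -0.0195 0.032 0 22.6 0 0;-0.126 -0.0195 0.032 0 22.6 0 0")

```text
clock: 48.85
position: [0.5396, 0.188, 0.1633]
ee_rot: [0.136, 0.696, 0.692, -0.139]
contact_force: [0.3, 0.2, 1.6]
width: 0.0855
gripper_force: 0.0
```

Request:
servo_tool(series="-0.128 -0.0197 -0.019 0 22.6 0 0;-0.128 -0.0197 -0.019 0 22.6 0 0;-0.128 -0.0197 -0.019 0 22.6 0 0")

```text
clock: 49.15
position: [0.5188, 0.0769, 0.2321]
ee_rot: [-0.001, 0.71, 0.704, 0.003]
contact_force: [-0.1, -0.2, 0.1]
width: 0.0854
gripper_force: 0.0
```

Request:
servo_tool(series="-0.1575 -0.0493 0.04 0 0 0 0;-0.1575 -0.0493 0.04 0 0 0 0;-0.1575 -0.0493 0.04 0 0 0 0;-0.1575 -0.0493 0.04 0 0 0 0")

```text
clock: 49.55
position: [0.4661, -0.0798, 0.1875]
ee_rot: [-0.003, 0.71, 0.704, -0.001]
contact_force: [0.4, -0.7, 0.4]
width: 0.0854
gripper_force: 0.0
```

Request:
servo_tool(series="-0.1575 -0.0493 0.04 0 0 0 0;-0.1575 -0.0493 0.04 0 0 0 0;-0.1575 -0.0493 0.04 0 0 0 0;-0.1575 -0.0493 0.04 0 0 0 0;-0.1575 -0.0493 0.04 0 0 0 0")

```text
clock: 50.05
position: [0.4173, -0.2353, 0.1473]
ee_rot: [-0.003, 0.711, 0.704, 0.0]
contact_force: [0.3, 0.6, 0.1]
width: 0.0854
gripper_force: 0.0
```

```bash
python3 - <<'E'
from h import *
im,k=snap('w7'); track({'o':PT['o']})
h=cv2.cvtColor(im,cv2.COLOR_BGR2HSV); m=((h[...,0]>12)&(h[...,0]<28)&(h[...,1]>90)&(h[...,2]>100)).astype(np.uint8)
u,v=proj(k,[.4215,-.255,.034])[0].astype(int); print(u,v)
mm=np.zeros_like(m); mm[max(v-90,0):v+90,u-90:u+90]=m[max(v-90,0):v+90,u-90:u+90]; mm=cv2.morphologyEx(mm,cv2.MORPH_CLOSE,np.ones((9,9)))
n,l,st,ce=cv2.connectedComponentsWithStats(mm)
for i in range(1,n):
    if st[i][4]>200: print(st[i],ce[i],ray(k,st[i][:2]+st[i][2:4]/2,.034))
sc=eyes.get_image('scene')[:,:,::-1]; cv2.imwrite('pics/t7.png',np.vstack([cv2.resize(im,(400,300)),cv2.resize(sc[160:310,340:540],(400,300))]))
E
```

```text
50.05 [ 0.4173 -0.2353  0.1473] [-3.200e-03  7.107e-01  7.035e-01  3.000e-04] [-0.66   0.202  1.831  0.002  1.115 -0.65 ]
scene o shift 0 0 0.79
side o shift 0 0 0.9
325 259
[ 291  224   72   67 3759] [326.53711093 257.01729183] [ 0.42267564 -0.25351571  0.034     ]
```

View pics/t7.png

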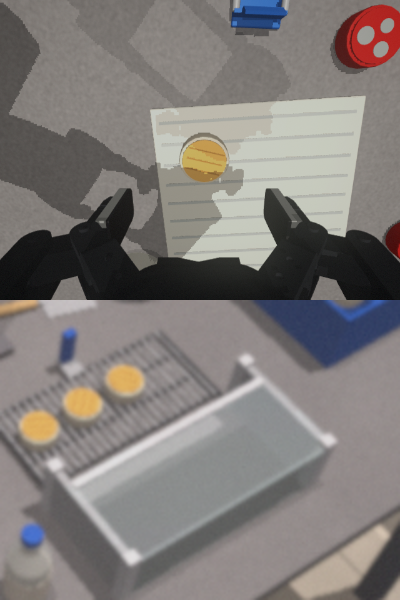

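Three cheeses lie orange face up in a row on the shelf (tile (40,428), (83,403), (125,380)). The last, orange face up, is at wrist (327,257), giving (0.4227, -0.2535).

```bash
python3 - <<'E'
from h import *
Q=down(0,0); plan([([.4225,-.2535,.009],Q)],0)
E
```

```text
-0.0218 0.0028 0.1401 -0.0 -0.2 -0.2 0  rows~2.8
```

Request:
servo_tool(series="-0.022 0.003 0.05 0 0 0 0;-0.022 0.003 0.09 0 0 0 0;-0.022 0.003 0.125 0 0 0 0;-0.022 0.003 0.14 0 0 0 0;-0.022 0.003 0.14 0 0 0 0")

```text
clock: 50.75
position: [0.4221, -0.2524, 0.0075]
ee_rot: [-0.004, 0.708, 0.706, 0.001]
contact_force: [-0.2, -0.3, 0.4]
width: 0.0853
gripper_force: 0.0
```

Request:
servo_tool(series="0 0 0 0 0 0 0.6;0 0 0 0 0 0 0.6;0 0 0 0 0 0 0.6;0 0 0 0 0 0 0.6;0 0 0 0 0 0 0.6", squeeze=30)

```text
clock: 51.25
position: [0.4245, -0.2553, 0.011]
ee_rot: [0.001, 0.709, 0.705, 0.002]
contact_force: [0.7, 1.6, 6.2]
width: 0.0608
gripper_force: 33.2
```

```bash
python3 - <<'E'
from h import *
s=manip.get_state(); p=s['position']; Q=down(0,0); print(p,s['width'])
off=np.array([0,p[1]+.2535,p[2]-.020])
plan([(p+[0,0,.15],Q),(np.array([.5605,.316,.10])+off,Q)],.6)
E
```

```text
[ 0.424454   -0.25529651  0.01102179] 0.06084745631325638
0.0002 0.0005 -0.1500 0.2 -0.1 -0.3 0.6  rows~3.0
0.1898 0.0453 0.0233 0.0 0.0 0.0 0.6  rows~3.9
0.1898 0.0453 0.0233 0.0 0.0 0.0 0.6  rows~3.9
0.1898 0.0453 0.0233 0.0 0.0 0.0 0.6  rows~3.9
```

Request:
servo_tool(series="0 0 -0.05 0 0 0 0.6;0 0 -0.1 0 0 0 0.6;0 0 -0.15 0 0 0 0.6;0 0 -0.17 0 0 0 0.6")

```text
clock: 51.65
position: [0.4252, -0.2571, 0.185]
ee_rot: [0.004, 0.709, 0.706, 0.002]
contact_force: [1.0, -0.1, -1.6]
width: 0.0608
gripper_force: 33.9
```

Request:
servo_tool(series="0.19 0.0453 0 0 0 0 0.6;0.19 0.0453 0 0 0 0 0.6;0.19 0.0453 0 0 0 0 0.6;0.19 0.0453 0 0 0 0 0.6")

```text
clock: 52.05
position: [0.4693, -0.0638, 0.1807]
ee_rot: [-0.0, 0.709, 0.705, 0.002]
contact_force: [0.2, 0.2, -1.6]
width: 0.0607
gripper_force: 33.9
```

Request:
servo_tool(series="0.19 0.0453 0 0 0 0 0.6;0.19 0.0453 0 0 0 0 0.6;0.19 0.0453 0 0 0 0 0.6;0.19 0.0453 0 0 0 0 0.6")

```text
clock: 52.45
position: [0.5156, 0.1265, 0.1812]
ee_rot: [-0.0, 0.708, 0.706, 0.002]
contact_force: [0.0, 0.8, -0.8]
width: 0.061
gripper_force: 33.9
```

Request:
servo_tool(series="0.19 0.0453 0.03 0 0 0 0.6;0.19 0.0453 0.06 0 0 0 0.6;0.19 0.0453 0.09 0 0 0 0.6;0.19 0.0453 0.09 0 0 0 0.6;0.19 0.0453 0.09 0 0 0 0.6")

```text
clock: 52.95
position: [0.5607, 0.3174, 0.0884]
ee_rot: [-0.002, 0.708, 0.706, 0.0]
contact_force: [-0.4, -1.5, -0.9]
width: 0.0606
gripper_force: 33.9
```

```bash
python3 - <<'E'
from h import *
s=manip.get_state(); print(s['position'],s['width']); plan([([.5605,.3142,.024],down(0,0))],.6)
E
```

```text
[0.56065432 0.31738603 0.08838974] 0.0606281863129399
-0.0034 0.0000 0.0644 -0.1 -0.2 -0.1 0.6  rows~1.3
```

Request:
servo_tool(series="-0.0034 0 0.03 0 0 0 0.6;-0.0034 0 0.055 0 0 0 0.6;-0.0034 0 0.0644 0 0 0 0.6;-0.0034 0 0.0644 0 0 0 0.6")

```text
clock: 53.35
position: [0.5608, 0.3101, 0.0258]
ee_rot: [-0.001, 0.709, 0.705, -0.0]
contact_force: [-0.4, -1.0, 0.1]
width: 0.0606
gripper_force: 33.9
```

Request:
servo_tool(series="0 0 0.0015 0 0 0 0.6;0 0 0.003 0 0 0 0.6;0 0 0.003 0 0 0 0.6")

```text
clock: 53.65
position: [0.5624, 0.3111, 0.025]
ee_rot: [-0.001, 0.709, 0.705, 0.002]
contact_force: [0.6, 0.1, -0.9]
width: 0.0605
gripper_force: 33.9
```

Request:
servo_tool(series="0 0.001 0.0015 0 0 0 0.6;0 0.001 0.003 0 0 0 0.6;0 0.001 0.003 0 0 0 0.6")

```text
clock: 53.95
position: [0.5631, 0.3112, 0.0211]
ee_rot: [-0.001, 0.709, 0.706, 0.002]
contact_force: [-0.2, -0.1, 1.9]
width: 0.0609
gripper_force: 33.9
```

Request:
servo_tool(series="0 0 0.001 0 0 0 0.6;0 0 0.0015 0 0 0 0.6;0 0 0.0015 0 0 0 0.6")

```text
clock: 54.25
position: [0.5632, 0.3112, 0.021]
ee_rot: [-0.0, 0.709, 0.706, 0.002]
contact_force: [-2.2, -1.1, 8.3]
width: 0.0608
gripper_force: 34.7
```

Contact. Release, lift, and plan to the pull.

Request:
servo_tool(series="0 0 -0.001 0 0 0 0;0 0 -0.001 0 0 0 0;0 0 -0.001 0 0 0 0;0 0 -0.001 0 0 0 0")

```text
clock: 54.65
position: [0.5624, 0.3109, 0.0199]
ee_rot: [-0.001, 0.709, 0.706, 0.001]
contact_force: [-0.5, 0.1, 0.3]
width: 0.0853
gripper_force: 0.0
```

Request:
servo_tool(series="0 0 -0.04 0 0 0 0;0 0 -0.09 0 0 0 0;0 0 -0.14 0 0 0 0;0 0 -0.17 0 0 0 0;0 0 -0.17 0 0 0 0")

```text
clock: 55.15
position: [0.5655, 0.3118, 0.1961]
ee_rot: [0.001, 0.709, 0.706, 0.006]
contact_force: [0.5, 0.6, -0.4]
width: 0.0856
gripper_force: 0.0
```

```bash
python3 - <<'E'
from h import *
plan([([.44,.193,.20],down(np.pi/2,0))],0)
E
```

```text
-0.0398 -0.0416 -0.0020 0.3 0.0 -30.1 0  rows~3.5
-0.0135 -0.0560 -0.0018 0.3 0.0 -30.1 0  rows~3.5
0.0163 -0.0552 -0.0015 0.3 0.0 -30.1 0  rows~3.5
```

Request:
servo_tool(series="-0.04 -0.0416 -0.002 0 0 -30.1 0;-0.04 -0.0416 -0.002 0 0 -30.1 0;-0.04 -0.0416 -0.002 0 0 -30.1 0;-0.04 -0.0416 -0.002 0 0 -30.1 0")

```text
clock: 55.55
position: [0.5197, 0.2701, 0.1909]
ee_rot: [-0.001, 0.499, 0.866, 0.0]
contact_force: [0.1, 0.1, -1.0]
width: 0.0854
gripper_force: 0.0
```

Request:
servo_tool(series="-0.0135 -0.056 -0.002 0 0 -30.1 0;-0.0135 -0.056 -0.002 0 0 -30.1 0;-0.0135 -0.056 -0.002 0 0 -30.1 0;-0.0135 -0.056 -0.002 0 0 -30.1 0")

```text
clock: 55.95
position: [0.4778, 0.2305, 0.1928]
ee_rot: [-0.001, 0.257, 0.966, 0.001]
contact_force: [0.2, 1.1, 0.1]
width: 0.0855
gripper_force: 0.0
```

Request:
servo_tool(series="0.0163 -0.0552 -0.0015 0 0 -30.1 0;0.0163 -0.0552 -0.0015 0 0 -30.1 0;0.0163 -0.0552 -0.0015 0 0 -30.1 0;0.0163 -0.0552 -0.0015 0 0 -30.1 0;0.0163 -0.0552 -0.0015 0 0 -30.1 0")

```text
clock: 56.45
position: [0.4364, 0.1912, 0.1943]
ee_rot: [-0.001, -0.0, 1.0, 0.001]
contact_force: [-0.5, 0.9, -0.3]
width: 0.0852
gripper_force: 0.0
```

Request:
servo_tool(series="0 0 0 0 0 0 0")

```text
clock: 56.55
position: [0.4367, 0.1914, 0.1945]
ee_rot: [-0.001, 0.0, 1.0, 0.001]
contact_force: [-0.1, -0.1, -0.5]
width: 0.0852
gripper_force: 0.0
```

```bash
python3 - <<'E'
from h import *
im,k=snap('w8'); 
h=cv2.cvtColor(im,cv2.COLOR_BGR2HSV); m=((h[...,0]>12)&(h[...,0]<28)&(h[...,1]>90)&(h[...,2]>90)).astype(np.uint8); m=cv2.morphologyEx(m,cv2.MORPH_CLOSE,np.ones((9,9)))
n,l,st,ce=cv2.connectedComponentsWithStats(m)
for i in range(1,n):
    if st[i][4]>400: print(st[i],ray(k,st[i][:2]+st[i][2:4]/2,.044).round(4))
b=((h[...,0]>100)&(h[...,0]<125)&(h[...,1]>120)).astype(np.uint8); n,l,st,ce=cv2.connectedComponentsWithStats(b)
for i in range(1,n):
    if st[i][4]>200: print('blue',st[i],ce[i],ray(k,(st[i][0]+st[i][2]/2,st[i][1]+st[i][3]/2),.086))
plan([([.4555,.193,.052],down(np.pi/2,0))],0)
E
```

```text
56.55 [0.4367 0.1914 0.1945] [-6.0e-04  4.0e-04  1.0e+00  1.3e-03] [ 0.265  0.154  1.764  0.003  1.224 -1.306]
[ 245   45  120   55 2928] [0.3202 0.1825 0.044 ]
[ 245  325   57   49 2231] [0.5598 0.1499 0.044 ]
[ 333  324   58   50 2240] [0.5595 0.2335 0.044 ]
blue [   0  231   86   66 4139] [ 42.22010147 263.6023194 ] [ 0.45695451 -0.01370092  0.086     ]
blue [ 306  236   28   41 1050] [319.0647619 256.7847619] [0.4516248  0.19339057 0.086     ]
blue [629 375  11  45 255] [635.87843137 400.40784314] [0.57969357 0.46095238 0.086     ]
-0.0188 0.0012 0.1427 0.1 -0.1 -0.0 0  rows~2.9
```

View pics/w8.png

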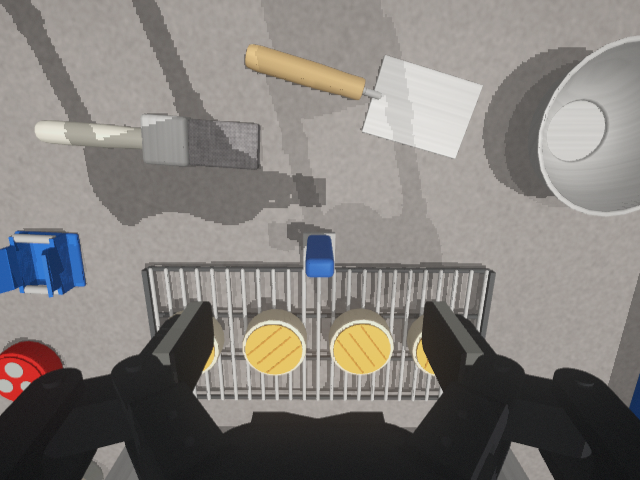

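All four lie orange face up and separate on the shelf: (275,345) and (362,347) in full, the outer two partly behind the fingers at (207,347) and (424,350). The pull's top is at (319,267). I will check the outer two from the scene camera, then grip.

Request:
servo_tool(series="-0.019 0.0012 0.05 0 0 0 0;-0.019 0.0012 0.095 0 0 0 0;-0.019 0.0012 0.13 0 0 0 0;-0.019 0.0012 0.1427 0 0 0 0;-0.019 0.0012 0.1427 0 0 0 0")

```text
clock: 57.1
position: [0.4543, 0.1926, 0.0501]
ee_rot: [-0.003, 0.0, 1.0, 0.001]
contact_force: [0.3, -0.1, -0.1]
width: 0.0854
gripper_force: 0.0
```

```bash
python3 - <<'E'
from h import *
print(manip.get_state()['position'])
for nme in ('scene','side'):
    im=eyes.get_image(nme)[:,:,::-1].copy(); h=cv2.cvtColor(im,cv2.COLOR_BGR2HSV); m=((h[...,0]>10)&(h[...,0]<25)&(h[...,1]>110)&(h[...,2]>110)).astype(np.uint8)
    u=proj(nme,[.56,.19,.04])[0].astype(int); mm=np.zeros_like(m); s=np.s_[u[1]-70:u[1]+70,u[0]-90:u[0]+90]; mm[s]=m[s]
    n,l,st,ce=cv2.connectedComponentsWithStats(cv2.morphologyEx(mm,cv2.MORPH_CLOSE,np.ones((3,3))))
    for i in range(1,n):
        if st[i][4]>20: print(nme,st[i],ray(nme,ce[i],.044).round(3))
E
```

```text
[0.45425784 0.19263529 0.05014105]
scene [414 183  17  13 160] [0.566 0.31  0.044]
scene [394 193  17  13 165] [0.564 0.231 0.044]
scene [373 204  17  14 173] [0.565 0.149 0.044]
scene [351 216  17  14 183] [0.564 0.065 0.044]
side [304 169  15   8  96] [0.564 0.311 0.044]
side [304 181  16   9 115] [0.562 0.234 0.044]
side [305 195  16  10 128] [0.562 0.15  0.044]
side [306 210  17  11 145] [0.562 0.067 0.044]
```

All four are well placed: about 0.08 m apart and well inside the shelf edges. Gripping the pull and sliding gently home.

Request:
servo_tool(series="0 0 0 0 0 0 0.9;0 0 0 0 0 0 0.9;0 0 0 0 0 0 0.9;0 0 0 0 0 0 0.9;0 0 0 0 0 0 0.9", squeeze=60)

```text
clock: 57.7
position: [0.4566, 0.1931, 0.0534]
ee_rot: [0.001, -0.0, 1.0, 0.001]
contact_force: [-0.8, -0.3, 5.2]
width: 0.0212
gripper_force: 58.8
```

Request:
servo_tool(series="-0.002 0 0 0 0 0 0.9;-0.006 0 0 0 0 0 0.9;-0.012 0 0 0 0 0 0.9;-0.02 0 0 0 0 0 0.9;-0.03 0 0 0 0 0 0.9")

```text
clock: 58.2
position: [0.4855, 0.1929, 0.0534]
ee_rot: [-0.001, -0.0, 1.0, 0.001]
contact_force: [-2.1, -2.0, 6.5]
width: 0.0211
gripper_force: 59.3
```

Request:
servo_tool(series="-0.01 0 0 0 0 0 0.9;-0.02 0 0 0 0 0 0.9;-0.03 0 0 0 0 0 0.9;-0.04 0 0 0 0 0 0.9;-0.05 0 0 0 0 0 0.9")

```text
clock: 58.7
position: [0.5359, 0.1925, 0.0534]
ee_rot: [-0.0, -0.0, 1.0, 0.001]
contact_force: [-3.3, -1.7, 5.8]
width: 0.0208
gripper_force: 59.3
```

Request:
servo_tool(series="-0.01 0 0 0 0 0 0.9;-0.02 0 0 0 0 0 0.9;-0.03 0 0 0 0 0 0.9;-0.04 0 0 0 0 0 0.9;-0.05 0 0 0 0 0 0.9")

```text
clock: 59.2
position: [0.5859, 0.1921, 0.0534]
ee_rot: [-0.0, -0.0, 1.0, 0.0]
contact_force: [-2.6, -3.9, 7.0]
width: 0.0214
gripper_force: 59.2
```

Request:
servo_tool(series="-0.01 0 0 0 0 0 0.9;-0.02 0 0 0 0 0 0.9;-0.028 0 0 0 0 0 0.9;-0.034 0 0 0 0 0 0.9;-0.038 0 0 0 0 0 0.9")

```text
clock: 59.7
position: [0.6244, 0.1918, 0.0534]
ee_rot: [-0.0, -0.0, 1.0, 0.0]
contact_force: [-1.6, -4.6, 5.0]
width: 0.021
gripper_force: 59.1
```

Request:
servo_tool(series="-0.003 0 0 0 0 0 0.9;-0.006 0 0 0 0 0 0.9;-0.009 0 0 0 0 0 0.9;-0.012 0 0 0 0 0 0.9;-0.014 0 0 0 0 0 0.9")

```text
clock: 60.2
position: [0.6381, 0.1916, 0.0534]
ee_rot: [-0.0, -0.0, 1.0, 0.0]
contact_force: [-2.4, -3.9, 5.8]
width: 0.0215
gripper_force: 59.1
```

Request:
servo_tool(series="-0.002 0 0 0 0 0 0.9;-0.004 0 0 0 0 0 0.9;-0.006 0 0 0 0 0 0.9;-0.008 0 0 0 0 0 0.9;-0.008 0 0 0 0 0 0.9")

```text
clock: 60.7
position: [0.6418, 0.1916, 0.0534]
ee_rot: [-0.004, -0.0, 1.0, -0.0]
contact_force: [-10.3, -4.8, 11.4]
width: 0.0214
gripper_force: 59.9
```

Request:
servo_tool(series="-0.001 0 0 0 0 0 0.9;-0.002 0 0 0 0 0 0.9;-0.003 0 0 0 0 0 0.9;-0.004 0 0 0 0 0 0.9;-0.004 0 0 0 0 0 0.9")

```text
clock: 61.2
position: [0.6418, 0.1916, 0.0534]
ee_rot: [-0.008, -0.001, 1.0, -0.0]
contact_force: [-17.4, -5.2, 16.0]
width: 0.0207
gripper_force: 61.0
```

Request:
servo_tool(series="0.004 0 0 0 0 0 0.9;0.008 0 0 0 0 0 0;0.008 0 0 0 0 0 0;0.008 0 0 0 0 0 0;0.008 0 0 0 0 0 0")

```text
clock: 61.7
position: [0.6427, 0.1935, 0.0525]
ee_rot: [0.0, -0.0, 1.0, 0.002]
contact_force: [0.3, -0.4, -0.6]
width: 0.0776
gripper_force: 0.0
```

Request:
servo_tool(series="0 0 -0.05 0 0 0 0;0.02 0 -0.10 0 0 0 0;0.03 0 -0.15 0 0 0 0;0.03 0 -0.165 0 0 0 0;0.03 0 -0.165 0 0 0 0")

```text
clock: 62.2
position: [0.6145, 0.1934, 0.2224]
ee_rot: [0.005, -0.001, 1.0, 0.002]
contact_force: [0.4, -0.7, -0.1]
width: 0.0853
gripper_force: 0.0
```

Request:
servo_tool(series="0 0 0 0 0 0 0;0 0 0 0 0 0 0")

```text
clock: 62.4
position: [0.6114, 0.1926, 0.2155]
ee_rot: [-0.002, -0.0, 1.0, 0.001]
contact_force: [0.7, -0.1, 0.3]
width: 0.0854
gripper_force: 0.0
```

```bash
python3 - <<'E'
from h import *
im,k=snap('w9'); k1=pickle.load(open('w1.pkl','rb')); k8=pickle.load(open('w8.pkl','rb'))
def pull(im,k,n):
    h=cv2.cvtColor(im,cv2.COLOR_BGR2HSV); b=((h[...,0]>100)&(h[...,0]<125)&(h[...,1]>120)).astype(np.uint8); N,l,st,ce=cv2.connectedComponentsWithStats(b)
    for i in range(1,N):
        if st[i][4]>300 and 250<ce[i][0]<390: 
            x,y,w,hh=st[i][:4]; col=h[y:y+hh+2,x+w//2,2]; print(n,st[i],'back edge x',ray(k,(x+w/2,y+hh),.086).round(4),'vals',col)
def wall(im,k,n):
    g=cv2.cvtColor(im,cv2.COLOR_BGR2GRAY)
    for y in (.008,.376):
        u=proj(k,[.665,y,.106])[0]; c=int(round(u[0])); r=int(u[1]); col=g[r-25:r+25,c-2:c+3].mean(1); d=np.diff(col); j=d.argmax(); print(n,'wall',y,'col',c,'row',r-25+j,'step',d[j].round(),ray(k,(c,r-25+j+.5),.106).round(4))
for n,kk in (('w1',k1),('w8',k8),('w9',k)):
    I=cv2.imread(f'pics/{n}.png'); pull(I,kk,n)
    if n!='w8': wall(I,kk,n)
E
```

```text
62.4 [0.6114 0.1926 0.2155] [-1.7e-03 -4.0e-04  1.0e+00  1.1e-03] [ 0.195  0.385  1.379  0.003  1.38  -1.377]
w1 [313 225  26  36 857] back edge x [0.6299 0.1922 0.086 ] vals [113 113 113 113 114 112 113 114 113 114 114 114 113 114 113 115 114 115
 119 158 181 189 199 208 211 211 209 209 208 206 206 206 204 202 195 184
 144 154]
w1 wall 0.008 col 95 row 305 step 57.0 [0.6579 0.0097 0.106 ]
w1 wall 0.376 col 560 row 305 step 79.0 [0.6616 0.3754 0.106 ]
w8 [ 306  236   28   41 1050] back edge x [0.4681 0.1934 0.086 ] vals [105 105 105 105 106 104 107 106 107 106 107 106 105 105 106 107 107 107
 105 106 105 107 125 147 168 177 185 193 201 202 200 199 198 197 195 195
 194 193 193 186 176 170 172]
w9 [303 240  26  40 920] back edge x [0.654  0.1915 0.086 ] vals [115 111 111 112 111 112 110 111 111 112 113 113 113 113 113 112 113 113
 113 113 114 113 132 157 177 187 194 204 209 208 207 206 204 204 203 203
 201 198 190 184 196 203]
w9 wall 0.008 col 80 row 295 step 80.0 [0.658  0.0095 0.106 ]
w9 wall 0.376 col 553 row 298 step 55.0 [0.6612 0.3756 0.106 ]
```

The picture numbers put the pull axis at x≈0.646, 14 mm in front of the rack opening, against 16 mm when home. As a safety nudge against any pull-back on release, I will push the post gently from the front with closed fingers, which cannot drag it back out.

Request:
servo_tool(series="0.013 0 0 0 0 0 1;0.013 0 0 0 0 0 1;0.013 0 0.05 0 0 0 1;0.013 0 0.1 0 0 0 1;0.013 0 0.155 0 0 0 1", squeeze=30)

```text
clock: 62.95
position: [0.5991, 0.1933, 0.0665]
ee_rot: [0.001, -0.0, 1.0, 0.002]
contact_force: [0.3, 0.9, -0.2]
width: 0.0123
gripper_force: 0.0
```

Request:
servo_tool(series="0 0 0 0 0 0 1;-0.01 0 0 0 0 0 1;-0.018 0 0 0 0 0 1;-0.022 0 0 0 0 0 1;-0.026 0 0 0 0 0 1")

```text
clock: 63.45
position: [0.6274, 0.1935, 0.0702]
ee_rot: [0.002, -0.0, 1.0, 0.002]
contact_force: [-0.7, -0.1, -0.4]
width: 0.0001
gripper_force: 0.0
```

Request:
servo_tool(series="-0.002 0 0 0 0 0 1;-0.004 0 0 0 0 0 1;-0.006 0 0 0 0 0 1;-0.006 0 0 0 0 0 1")

```text
clock: 63.85
position: [0.6292, 0.1931, 0.0677]
ee_rot: [-0.002, -0.0, 1.0, 0.001]
contact_force: [-4.2, -0.1, 3.9]
width: -0.0004
gripper_force: 2.5
```

Request:
servo_tool(series="-0.002 0 0 0 0 0 1;-0.004 0 0 0 0 0 1;-0.005 0 0 0 0 0 1;-0.005 0 0 0 0 0 1")

```text
clock: 64.25
position: [0.6292, 0.1931, 0.0677]
ee_rot: [-0.007, -0.0, 1.0, 0.001]
contact_force: [-14.2, -0.3, 10.4]
width: 0.0
gripper_force: 7.3
```

Request:
servo_tool(series="0.01 0 0 0 0 0 1;0.03 0 0 0 0 0 1;0.03 0 -0.05 0 0 0 1;0.03 0 -0.1 0 0 0 1;0.03 0 -0.15 0 0 0 1")

```text
clock: 64.75
position: [0.6065, 0.1927, 0.2191]
ee_rot: [0.001, -0.0, 1.0, 0.001]
contact_force: [1.8, 0.6, -0.1]
width: -0.0003
gripper_force: 0.0
```

```bash
python3 - <<'E'
from h import *
for nme in ('scene','side'):
    im=eyes.get_image(nme)[:,:,::-1].copy(); h=cv2.cvtColor(im,cv2.COLOR_BGR2HSV); m=((h[...,0]>8)&(h[...,0]<28)&(h[...,1]>50)&(h[...,2]>90)).astype(np.uint8)
    u=proj(nme,[.74,.19,.04])[0].astype(int); mm=np.zeros_like(m); s=np.s_[u[1]-70:u[1]+70,u[0]-90:u[0]+90]; mm[s]=m[s]
    n,l,st,ce=cv2.connectedComponentsWithStats(cv2.morphologyEx(mm,cv2.MORPH_CLOSE,np.ones((3,3))))
    for i in range(1,n):
        if st[i][4]>25: print(nme,st[i],ray(nme,ce[i],.044).round(3))
    t0=cv2.imread(f'pics/{nme}0.png')
    for k,p in dict(jar=[.753,-.244,.09],spray=[.769,-.104,.17],red1=[.611,-.119,.03],bowl=[.353,.425,.06],mould1=[.309,-.454,.06],mould2=[.446,-.561,.06],brush=[.377,.046,.02],trier=[.342,.231,.02]).items():
        a,b=proj(nme,p)[0].round().astype(int); t=t0[b-10:b+11,a-12:a+13]; w=im[b-18:b+19,a-20:a+21]
        if t.shape[:2]!=(21,25) or w.shape[:2]!=(37,41): continue
        _,sc,_,l=cv2.minMaxLoc(cv2.matchTemplate(w.copy(),t,cv2.TM_CCOEFF_NORMED)); print(nme,k,l[0]-8,l[1]-8,round(sc,2))
s=manip.get_state(); print(s['clock'],s['position'],s['contact_force'])
E
```

```text
scene [453 223  17  14 168] [0.751 0.308 0.044]
scene [432 234  17  14 174] [0.75  0.229 0.044]
scene [411 247  16  14 182] [0.75  0.146 0.044]
scene [389 260  16  14 155] [0.75  0.067 0.044]
scene jar 0 0 1.0
scene spray 0 0 1.0
scene red1 0 0 1.0
scene bowl -8 0 0.29
scene mould1 0 0 0.99
scene mould2 0 0 1.0
scene brush 2 -1 0.57
scene trier 0 0 0.97
side [396 121  60   4  90] [1.049 0.67  0.044]
side [361 169  11   6  55] [0.753 0.308 0.044]
side [364 180  11   8  67] [0.752 0.23  0.044]
side [367 194  12   9  80] [0.751 0.147 0.044]
side jar 0 0 1.0
side spray 0 0 1.0
side red1 0 0 1.0
side bowl 0 0 0.98
side mould1 0 0 1.0
side mould2 0 0 1.0
side brush 0 -1 0.51
side trier 0 0 0.97
64.85 [0.6113548  0.19381932 0.22643176] [ 0.36729458 -0.0484316  -0.55491292]
```

```bash
python3 - <<'E'
from h import *
k8=pickle.load(open('w8.pkl','rb'))
print('now',ray(k8,(37,130),.01),ray(k8,(260,147),.01)); print('start',ray('scene',(294,202),.01),ray('scene',(346,182),.01))
t0=cv2.imread('pics/scene0.png').astype(int); im=eyes.get_image('scene')[:,:,::-1].astype(int)
s=np.s_[175:210,288:352]; 
g=lambda a: cv2.Canny(a[s].astype(np.uint8),60,120)
m=cv2.matchTemplate(np.pad(im[s].astype(np.float32).mean(2),4,mode='edge'),t0[178:206,290:312].astype(np.float32).mean(2),cv2.TM_CCOEFF_NORMED); _,sc,_,l=cv2.minMaxLoc(m); print('handle shift',l[0]-4-2,l[1]-4-3,sc)
E
```

```text
now [ 0.36104831 -0.05276787  0.01      ] [0.37581032 0.14099173 0.01      ]
start [ 0.36642544 -0.04620391  0.01      ] [0.38839857 0.14136168 0.01      ]
handle shift -6 3 0.6525182127952576
```

```bash
python3 - <<'E'
from h import *
k=lambda n: pickle.load(open(n+'.pkl','rb'))
print('w2 handle end',ray(k('w2'),(219,25),.01),'w4',ray(k('w4'),(165,241),.01),ray(k('w4'),(203,68),.01),'w8',ray(k('w8'),(36,130),.01),ray(k('w8'),(260,146),.01))
for n in ('side','scene'):
    t0=cv2.imread(f'pics/{n}0.png'); im=eyes.get_image(n)[:,:,::-1]
    h=lambda a:(cv2.cvtColor(a,cv2.COLOR_BGR2GRAY)>165).astype(np.uint8)
    u=proj(n,[.37,0,.01])[0].astype(int); s=np.s_[u[1]-18:u[1]+18,u[0]-18:u[0]+18]
    for a in (t0,im):
        N,l,st,ce=cv2.connectedComponentsWithStats(h(a.copy()[s].copy())); print(n,[(st[i].tolist(),ce[i].round(1).tolist()) for i in range(1,N) if st[i][4]>10])
E
```

```text
w2 handle end [ 0.36288851 -0.05033051  0.01      ] w4 [ 0.36433597 -0.05211111  0.01      ] [0.37348681 0.14852616 0.01      ] w8 [ 0.36104674 -0.05363815  0.01      ] [0.37495203 0.14103323 0.01      ]
side [([14, 1, 12, 27, 161], [18.5, 12.0])]
side []
scene [([5, 5, 31, 20, 191], [21.7, 15.7])]
scene []
```

The brush's ends agree across views from 6 s to 56 s to within reading error; it is only in the arm's shadow now. All else is unmoved, so I hand in.

```bash
python3 -c "
from rig import manip; print(manip.sign_off())"
```

```text
the job is handed in; nothing more can be done
None
```

The job is handed in: all four cheeses are on the shelf orange face up, about 80 mm apart, the shelf is pushed home against its stop, and the bystanders I could check had not moved. I had no picture views left by the end, so the final state was checked by image measurements and contact force only.

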